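Set a polarised lens blank to its axis and clamp it for blocking

TASK

The brown polarised lens blank lies in the round nest of the axis-setting fixture with its axis wrong. Press lightly on its face with a fingertip and turn it in the nest until its flat edge comes round and the spring-loaded steel alignment bar drops fully home, square against the flat. Then swing the hold-down arm over so that its rubber foot comes down gently and rests on the middle of the lens; never press hard on the lens, and leave the other things on the bench where they are.

Things in the scene. Friction and masses are not known exactly. Their poses are not given: they have to be found in the camera images.
- fixture: Axis-setting fixture screwed down on the bench: grey plate 148 x 124 x 14 mm. Origin on the underside, on the rotary nest's axis; z up, x points from the nest's centre to the alignment bar. Plate from x -52 to 96, y -72 to 52 mm. Dark fixed scale ring round the nest: radius 36.8 to 43.5, top at z 22, open at +x for the bar. Bar housing: x 54 to 84, y -27 to 27, top at z 26.
- lens: Brown plano (flat-faced) lens blank in the nest: disc 65 mm across, 8.5 mm thick, with one flat 26.5 mm from its centre, 37.6 mm long. Origin: centre of the underside, z up, x points to the middle of the flat; two white ink strokes lie on its y axis. Fingertips 20 to 25 mm from the centre turn it with 6 to 8 N of press in all; less slips, over 9 N can drag it past the flat, over 18 N marks it.
- bar (a joint): Slide of the steel alignment bar (40 mm wide blade, top at z 22.8 mm in the fixture), m: within 0.001 of 0 on the flat, 0.004 to 0.006 while it rides on the round rim. A spring of 5 to 6 N presses it towards the nest's axis. It drags on the rim; once the flat is within about 0.1 rad it pulls it square by itself when the lens is let go; beyond the flat the drag rises.
- holddown_angle (a joint): Hinge of the hold-down arm, rad: 0 when the arm lies level over the lens with its foot on it, about 2.05 when it leans back on its stop. The hinge is damped and the arm weighted: beyond upright (below about 1.3) it sinks slowly by itself onto the lens; it takes a few newtons to push over.
- holddown_hinge (a point): Point on the hinge axis of the hold-down arm, in the fixture at x 0, y -56, z 33 mm; the axis is parallel to the fixture's x.
- holddown_tip (a point): Middle of the free end of the hold-down arm, 63 mm from the hinge axis. The arm is a steel bar 14 mm wide and 8 mm thick, with a brass knob 16 mm across standing 7.5 mm out of its upper side, 7 mm before its end. Down, the end points along the fixture's +y; leaning back, the end is up and over towards -y.
- holddown: The hold-down arm itself; origin on its hinge axis, y along the arm to its free end. Its black rubber foot, 14 mm across, is under the arm 56 mm from the hinge; the foot's face lies 9.5 mm below the arm's middle line.
- tweezers: Steel tweezers lying on the bench, 110 mm long; leave them.
- screwdriver: Blue precision screwdriver lying on the bench, 116 mm long; leave it.
- polish_bottle: Brown dropper bottle, 34 mm across and 102 mm high, standing on the bench; leave it.
- block_tray: Small black open tray of lens blocks, 85 x 84 x 31 mm; leave it.
- nest_center (a point): Centre of the rotary nest, on its upright axis, 15 mm over the bench, at the lens's underside. The lens lies on rubber buttons in it, inside a low lip, and the nest turns with it, stays where it is left, and has no stops. The scale ring hides all but 1.5 mm of the lens's edge, so it cannot be gripped, only turned by a fingertip or two on its upper face (touch down slowly, it is stiff).
Mind the look-alikes: they are no part of the job. There is more than one size of the lens; the one meant has the size given above.

How it is judged (in metres and radians):
On the way, in this order (a step that is already met when the one before it is completed fails the run):
1. the lens is turned until the bar lies home and square on its flat, with the hold-down arm still up (value of joint bar below 0.001 m and angle between the x axis of lens and the x axis of fixture, either way round below 0.035 rad and value of joint holddown_angle above 1 rad), for 0.3 s.
2. the foot of the hold-down arm rests on the lens (value of joint holddown_angle below 0.04 rad and contact force between holddown and lens above 0.3 N), for 0.2 s.
At the end, for the whole second after the job is handed in: The bar is home on the flat (slide under 1 mm), the lens square to it within 2 degrees and lying in the nest, and the hold-down arm is down (within 0.04 rad) with its foot resting on the lens; all is at rest (all of step 2 and value of joint bar below 0.001 m and angle between the x axis of lens and the x axis of fixture, either way round below 0.035 rad and horizontal distance between lens and fixture below 0.002 m and linear speed of lens below 0.01 m/s); the robot touches nothing.
It fails at once if the fingers press on the lens with more than 18 N (contact force between the fingers and lens above 18 N).
It fails at once if the hold-down foot hits or presses the lens with more than 18 N (contact force between holddown and lens above 18 N).
It fails at once if another thing on the bench is moved (distance of any of tweezers, screwdriver, polish_bottle, block_tray from where it was at the start of the episode above 0.02 m).
It also fails if it takes over 61 s, if anything falls off the work surface, if the arm or the gripper's body presses on something with over 40 N, if the wrist force passes 120 N, or if a joint passes its speed limit or range.

ROBOT

A 6-joint arm with a two-finger parallel gripper is mounted at the origin on a cart in front of the work surface, level with it; the furniture and walls round the work are solid. World frame = base frame: x ahead of the robot, y to its left, z up, the work surface at z = 0. Lengths are in mm, angles in rad, forces in N, time in s.
With the tool pointing down it reaches from about 275 to 750 mm from the base axis. Payload 10.2 kg.
Tool frame: the origin (TCP) lies midway between the tips of the shut fingers; the grasp point (between the pads) lies 19 mm behind it; y points along the fingers, z is the direction in which the jaws open and shut, and the axes are right-handed (so a half turn about y gives the same grasp; the last joint's range is limited). The gripper opens to 85 mm and grips with 20 to 120 N. Pads are 22 mm wide; open, the fingers measure 114 mm over their backs; the gripper's body (76 mm by 85 mm) begins 54 mm behind the grasp point. The pads swing forward as they close: fully open they stand 13 mm farther back than shut.
Start: joints at [-1.552, 0.313, 1.498, -0, 1.331, -0.223], TCP at [125.698, -509.736, 193.794] pointing down, gripper open.
Joint ranges: [-2.94, 2.94], [-0.97, 2.17], [0.19, 2.56], [-1.23, 4.37], [0.02, 3.11], [-2.88, 2.88]. Speed limits (rad/s): [2.39, 2.39, 3.01, 3.14, 3.14, 3.14].

INTERFACE

Orientations are given as a unit quaternion [w, x, y, z].
In Python, from rig import ctrl gives the robot as it stands.
- The arm moves only by the shell command python3 -m inch 'ROWS' [OPENING] [FORCE]. ROWS is JSON, one flat list of numbers, 6 for each row, row after row: the shift along the tool's x, y, z in cm, then the turn, a rotation vector about the tool's x, y, z in rad. A call has 1 to 8 rows; each row is the pose to reach, as a shift and turn from the pose commanded when the call began, along the tool's axes at that moment; what a row does not reach only later rows make up. A row lasts 1/12 s, in which the tool goes at most 41.7 mm and 7.16 degrees, less where a joint would pass 70% of its speed; a pose out of reach is approached as far as the arm can. A call with a gripper value outside its range is refused whole. OPENING is the gripper command: -1 is fully open, 1 is shut, values between are in proportion, set as the call begins (- or left out, the last holds). The fingers move at their own pace and stop on an object; FORCE is the grip in N (left out, the last holds). Time passes only in rows, so rows that repeat a pose let the fingers close. It gives the time, the measured TCP pose, the force and the opening at its end, in the units of the state.
- ctrl.sense(): the state, without advancing time (a new reading comes with each control period).
- ctrl.capture(name): name is "scene" or "top" or "wrist"; returns the picture (480x640x3 uint8, red, green, blue); there is no depth.
- ctrl.get_calibration(name): a dict with "fx", "fy", "cx", "cy" (pixels), "k1" (the pictures are not rectified: a ray, as slopes to the right and down, at radius r is drawn at 1 + k1 r^2 times it, then the intrinsics apply), "world_to_cam" (4x4, takes a point from world to camera coordinates). Camera axes: x right, y down, z forward; pixel columns grow to the right and rows downward; lengths in mm; the calibration is good to about 2 mm. A picture is of the moment at which its call begins: read the wrist's pose just before it. get_calibration takes no time and is no camera call; for the wrist camera it gives the pose at the moment of the call.
- ctrl.finish_job(): hands the job in, once; it reports no verdict.
Trained networks look in the newest picture that a camera, given by its name, has taken for a name from the list of things; names that differ only in an ending like _2 or _b are one class to them, and where a whole thing is asked for, a point or a joint stands for the part that bears it (a point fixed in the world has none). Each returns a list of dicts, best first, with "score" (0 to 1); they miss things now and then, are a little off and sometimes report something else, mostly with a low value. They report only what shows in the picture. A call takes as long as a camera call. They do not tell look-alikes from the thing itself.
- ctrl.search_frame(thing, camera): "uv" ([column, row] in pixels, amid what is visible of it).
The state is a dict: "time_s": time; "joints": joint angles; "dq": joint speeds; "tau": joint torques, N m; "eef_pos": TCP position; "ee_rot": TCP orientation; "force": force on the tool from outside, world axes, zero at the start; "wrist_torque": the same for the moment, N m; "grip_width": opening from 0.0 (shut) to 1.0 (fully open).
Only numpy, scipy, OpenCV 4.12 (cv2) and the standard library are available. Lean on these libraries where they do the work, as an engineer would, in place of code of your own. Each camera call takes 0.05 s, during which the arm holds its last target.

## Working session

There is one attempt and no reset: what is moved stays moved. The work goes in short steps, Python scripts to look and compute and a shell command to move; the robot and the scene stay as the last step left them, time stands still between calls to the robot, and variables do not carry over. Pictures are saved under pics/ and viewed, and the job is handed in when it is done.

```bash
ls; mkdir -p pics
python3 - <<'E'
from rig import ctrl
import cv2
s=ctrl.sense(); print(s)
for n in ["scene","top","wrist"]:
    im=ctrl.capture(n); cv2.imwrite(f"pics/{n}0.png",im[:,:,::-1])
    print(n,ctrl.get_calibration(n))
E
```

```text
pics
{'time_s': 0.0, 'joints': array([-1.55237390e+00,  3.13420914e-01,  1.49842715e+00,  1.67404072e-05,
        1.33101141e+00, -2.23383770e-01]), 'dq': array([-0.0006978 , -0.00082946,  0.00129849,  0.00051562,  0.00082796,
       -0.00047622]), 'tau': array([ 2.77058298e-04, -4.12273729e+01, -2.59743261e+01, -1.87576857e-04,
        4.18272335e-03,  1.35481147e-05]), 'eef_pos': array([ 125.71024088, -509.41609975,  193.25373374]), 'ee_rot': array([ 0.08533339, -0.08523032,  0.70238996, -0.70150007]), 'force': array([-0.28040782,  0.41490408, -0.55585038]), 'wrist_torque': array([-0.03958792, -0.03646776,  0.01035144]), 'grip_width': 1.0034499669359496}
scene {'fx': 451.7622542835504, 'fy': 451.7622542835504, 'cx': 314.14120998160945, 'cy': 240.13883706582476, 'k1': -0.042494541403009276, 'world_to_cam': array([[-8.56106825e-01, -5.16790081e-01, -3.01922678e-03,
         3.64268735e+02],
       [-3.22442525e-01,  5.38700875e-01, -7.78352224e-01,
         3.48506988e+02],
       [ 4.03871169e-01, -6.65379125e-01, -6.27820595e-01,
         4.85909936e+02],
       [ 0.00000000e+00,  
[... 342 characters left out ...]
41782273e-01,
         5.81218413e+02],
       [ 1.42277973e-01, -2.19678077e-02, -9.89582939e-01,
         8.22621012e+02],
       [ 0.00000000e+00,  0.00000000e+00,  0.00000000e+00,
         1.00000000e+00]])}
wrist {'fx': 380.131991746979, 'fy': 380.131991746979, 'cx': 322.2519675362753, 'cy': 236.241541915202, 'k1': -0.0547444316050322, 'world_to_cam': array([[ 2.41140019e-01, -9.70489968e-01, -8.44278081e-04,
        -5.24075211e+02],
       [-9.33004722e-01, -2.32065241e-01,  2.75041657e-01,
        -3.55794404e+01],
       [-2.67121096e-01, -6.55358350e-02, -9.61431939e-01,
         3.78695346e+02],
       [ 0.00000000e+00,  0.00000000e+00,  0.00000000e+00,
         1.00000000e+00]])}
```

View pics/scene0.png

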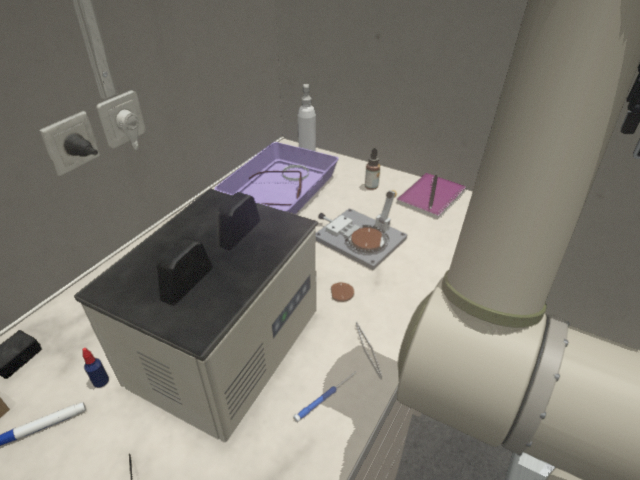

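View pics/top0.png

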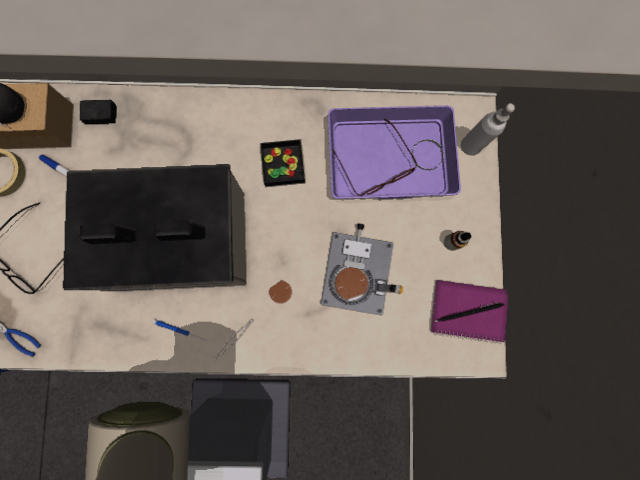

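View pics/wrist0.png

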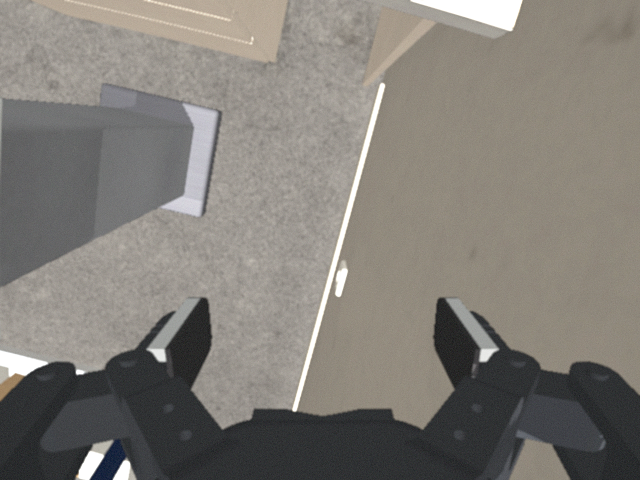

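```bash
cat > h.py <<'E'
import numpy as np, cv2
from rig import ctrl
from scipy.spatial.transform import Rotation as R
def cal(n):
    c=ctrl.get_calibration(n); K=np.array([[c['fx'],0,c['cx']],[0,c['fy'],c['cy']],[0,0,1]]); return K,np.array([c['k1'],0,0,0,0.]),c['world_to_cam'],
def proj(P,c):
    K,d,T=c; P=np.atleast_2d(P).astype(float); r,_=cv2.Rodrigues(T[:3,:3])
    return cv2.projectPoints(P,r,T[:3,3],K,d)[0].reshape(-1,2)
def toplane(uv,z,c):
    K,d,T=c; n=cv2.undistortPoints(np.array(uv,float).reshape(-1,1,2),K,d).reshape(-1,2)
    out=[]
    for a in n:
        D=T[:3,:3].T@np.array([a[0],a[1],1]); o=-T[:3,:3].T@T[:3,3]
        out.append(o+D*(z-o[2])/D[2])
    return np.array(out)
def rot(s=None):
    s=s or ctrl.sense(); q=s['ee_rot']; return R.from_quat([q[1],q[2],q[3],q[0]])
def delta(target,s=None):
    """cm in tool axes"""
    s=s or ctrl.sense(); return rot(s).inv().apply(np.array(target)-s['eef_pos'])/10
E
python3 - <<'E'
from h import *
c=cal("top")
im=cv2.imread("pics/top0.png")
cr=im[222:322,310:415]; cv2.imwrite("pics/topcrop.png",cv2.resize(cr,None,fx=6,fy=6,interpolation=cv2.INTER_CUBIC)[:600])
for t in ["fixture","lens","bar","holddown","tweezers","screwdriver","polish_bottle","holddown_tip","holddown_hinge","nest_center"]:
    try:
        r=ctrl.search_frame(t,"top"); print(t,[(np.round(a['uv'],1),round(a['score'],2)) for a in r[:3]])
    except Exception as e: print(t,e)
print(rot().as_matrix())
E
```

```text
fixture [(array([363.1, 266.9]), 0.78), (array([389.3, 292.9]), 0.3)]
lens [(array([281.1, 292.8]), 0.71), (array([349.2, 283.4]), 0.64), (array([364.6, 269. ]), 0.57)]
bar [(array([356.3, 261.1]), 0.59)]
holddown [(array([390.3, 291.1]), 0.71)]
tweezers []
screwdriver [(array([170.4, 327.9]), 0.67)]
polish_bottle [(array([456.6, 239.9]), 0.81)]
holddown_tip [(array([390.9, 289.6]), 0.58)]
holddown_hinge [(array([365.7, 270.2]), 0.91)]
nest_center [(array([361.6, 270.4]), 0.94)]
[[-9.70899115e-01  2.01715384e-05  2.39488846e-01]
 [-2.39488847e-01 -1.19835313e-05 -9.70899115e-01]
 [-1.67146067e-05 -1.00000000e+00  1.64656584e-05]]
```

View pics/topcrop.png

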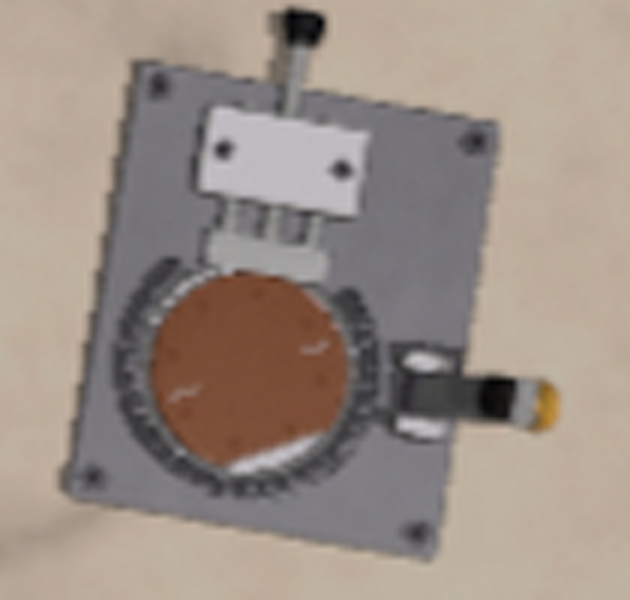

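Run:
```python
from h import *
from scipy.optimize import least_squares
c=cal("top")
px=np.array([[138,60],[497,125],[435,557],[65,492]])/6+[310-.42,222-.42]
W=toplane(px,14,c)[:,:2]
F=np.array([[96,52],[96,-72],[-52,-72],[-52,52]])
def f(p): 
    C,S=np.cos(p[2]),np.sin(p[2]); return (F@np.array([[C,S],[-S,C]])+p[:2]-W).ravel()
r=least_squares(f,[500,-300,0]); print(r.x,np.round(r.fun,1))
x,y,th=r.x
n=np.array([[185,392],[314,345],[230,470],[325,430],[250,370]])/6+[310-.42,222-.42]
L=toplane(n,23.5,c)[:,:2]
print(L)
v=L[1]-L[0]; print("ink dir",np.arctan2(v[1],v[0]), "mid",L[:2].mean(0))
v=L[3]-L[2]; print("flat dir",np.arctan2(v[1],v[0]),"mid",L[2:4].mean(0), "dist", np.linalg.norm(L[2:4].mean(0)-r.x[:2]))
# tool rot check
print(toplane([[281,293]],0,c))
```

```text
[ 5.01532434e+02 -3.22272224e+02 -1.50780831e-01] [ 0.8  0.2  1.5 -1.1 -1.   0.2 -1.2  0.6]
[[ 492.37493095 -302.10571255]
 [ 508.57815518 -344.35199751]
 [ 467.3510054  -317.13733121]
 [ 480.91165036 -348.14052137]
 [ 499.97595392 -323.35735572]]
ink dir -1.2045578991641925 mid [ 500.47654307 -323.22885503]
flat dir -1.158473895395491 mid [ 474.13132788 -332.63892629] dist 29.29657155809518
[[ 478.58287953 -184.55239983    0.        ]]
```

Run:
```python
from h import *
s=ctrl.sense()
T=ctrl.get_calibration("wrist")["world_to_cam"]; o=-T[:3,:3].T@T[:3,3]
print("cam in tool",rot(s).inv().apply(o-s['eef_pos']))
print("d",delta([501,-322.7,190],s), delta([501,-322.7,110],s), s['time_s'])
```

```text
cam in tool [ -70.85477095 -180.01781521   -0.67429491]
d [-40.91591672   0.38191687  -9.17081158] [-40.91578301   8.38191687  -9.1709433 ] 0.65
```

```bash
python3 -m inch '[-3,0,-0.7,0,0.08,0, -7,0,-1.6,0,0.16,0, -11,0,-2.5,0,0.24,0, -15,0,-3.4,0,0.32,0, -19,0,-4.3,0,0.4,0, -23,0,-5.2,0,0.48,0, -27,0,-6.1,0,0.56,0, -31,0,-7,0,0.64,0]' 0.06 20
python3 - <<'E'
from h import *
s=ctrl.sense(); print(delta([501,-322.7,150],s), s)
E
```

```text
time_s: 1.32
eef_pos: [411.6, -366.3, 194.0]
ee_rot: [0.141, -0.141, -0.693, 0.693]
force: [0.5, -0.3, -0.4]
grip_width: 0.469
[-6.52163606  4.39791228 -7.50946013] {'time_s': 1.3167, 'joints': array([-9.39874076e-01,  3.69930913e-01,  1.41804079e+00, -2.29841441e-05,
        1.35328148e+00,  1.03308487e+00]), 'dq': array([ 9.13454395e-01,  3.77964673e-01, -5.30912310e-01,  1.42241194e-03,
        1.44705656e-01,  1.86131668e+00]), 'tau': array([ -4.28265676, -47.77234197, -23.42138529,   0.07062674,
        -0.07134555,  -2.45869294]), 'eef_pos': array([ 411.58629576, -366.26481786,  193.9753591 ]), 'ee_rot': array([ 0.1411446 , -0.14131138, -0.69277307,  0.69294644]), 'force': array([ 0.51733712, -0.27642229, -0.35344951]), 'wrist_torque': array([-0.01513152,  0.01337811,  0.00946134]), 'grip_width': 0.46867577194042137}
```

```bash
python3 -m inch '[-2,1,-2.5,0,0,0, -4,2,-5,0,0,0, -6,3.5,-7,0,0,0, -6.4,4.5,-7.4,0,0,0, -6.4,4.5,-7.4,0,0,0]'
python3 - <<'E'
from h import *
s=ctrl.sense(); print(delta([501,-322.7,150],s), s['joints'],s['grip_width'],s['force'])
c=cal("wrist")
im=ctrl.capture("wrist"); cv2.imwrite("pics/w1.png",im[:,:,::-1])
im=ctrl.capture("top"); cv2.imwrite("pics/t1.png",cv2.resize(im[180:360,270:480,::-1],None,fx=3.3,fy=3.3))
im=ctrl.capture("scene"); cv2.imwrite("pics/s1.png",cv2.resize(im[130:330,250:450,::-1],None,fx=3,fy=3))
E
```

```text
time_s: 1.73
eef_pos: [498.0, -322.5, 146.2]
ee_rot: [-0.14, 0.138, 0.694, -0.692]
force: [0.4, 0.0, -1.1]
grip_width: 0.47
[-0.28455183 -0.37660603 -0.09305655] [-7.71943095e-01  5.02903405e-01  1.34650607e+00  6.54192356e-05
  1.29633515e+00  1.19456104e+00] 0.4697636266657758 [ 0.36219667  0.01866191 -1.08098927]
```

View pics/w1.png

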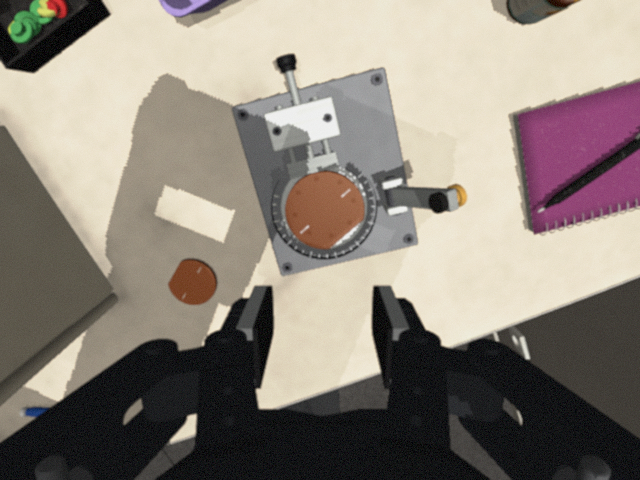

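View pics/s1.png

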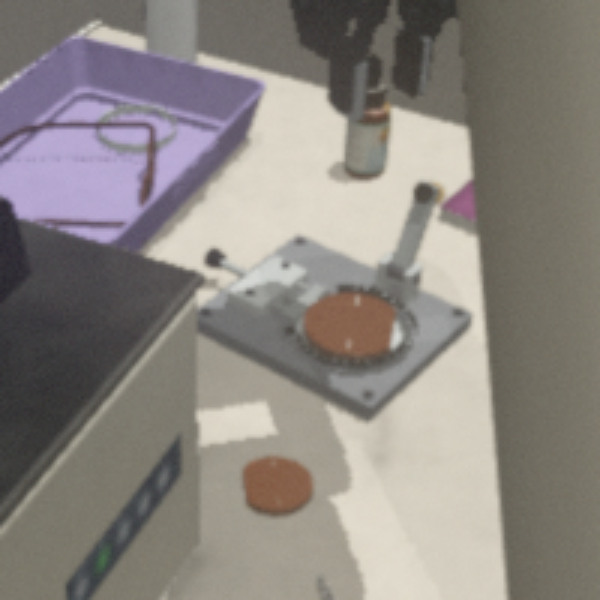

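Run:
```python
from h import *
s=ctrl.sense(); print(s['eef_pos'],s['force'],s['dq'].round(4))
c=cal("wrist"); np.savez("wc.npz",K=c[0],d=c[1],T=c[2])
im=ctrl.capture("wrist"); cv2.imwrite("pics/w2f.png",im[:,:,::-1])
cv2.imwrite("pics/w2.png",cv2.resize(im[60:280,225:425,::-1],None,fx=2.7,fy=2.7,interpolation=cv2.INTER_CUBIC))
```

```text
[ 496.9894964  -324.99632407  149.53742285] [0.07702101 0.74827777 0.4816256 ] [-0.0091 -0.0122 -0.0048  0.0025 -0.0011  0.003 ]
```

View pics/w2.png

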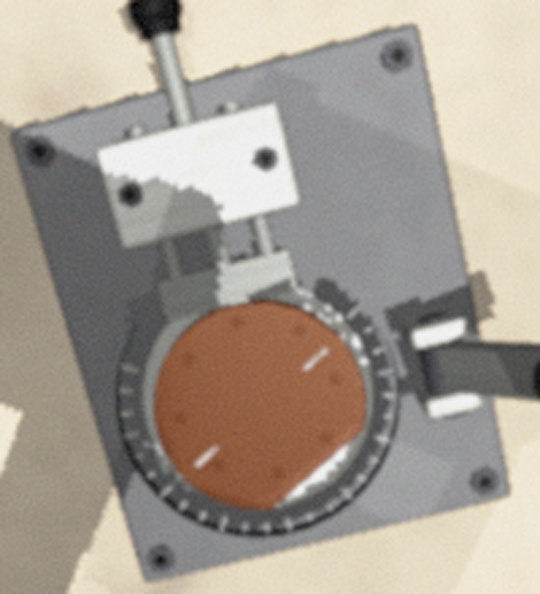

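Run:
```python
from h import *
from scipy.optimize import least_squares
z=np.load("wc.npz"); c=(z['K'],z['d'],z['T'])
px=lambda a:np.array(a)/2.7+[225-.3,60-.3]
W=toplane(px([[13,130],[417,25],[510,490],[147,580]]),14,c)[:,:2]
F=np.array([[96,52],[96,-72],[-52,-72],[-52,52]])
def f(p): 
    C,S=np.cos(p[2]),np.sin(p[2]); return (F@np.array([[C,S],[-S,C]])+p[:2]-W).ravel()
r=least_squares(f,[500,-300,0]); print(r.x,np.round(r.fun,1))
L=toplane(px([[206,457],[316,359],[275,507],[357,435],[260,406]]),23.5,c)[:,:2]
print(L)
v=L[1]-L[0]; print("ink dir",np.arctan2(v[1],v[0]), "mid",L[:2].mean(0))
v=L[3]-L[2]; print("flat dir",np.arctan2(v[1],v[0]),"mid",L[2:4].mean(0), "dist", np.linalg.norm(L[2:4].mean(0)-L[4]))
s=ctrl.sense();print(s['eef_pos'],delta([500.5,-322.8,60],s))
```

```text
[ 5.03912186e+02 -3.25238509e+02 -1.50177564e-01] [ 1.3  1.2  1.8 -1.6 -2.3 -0.8 -0.8  1.2]
[[ 494.09391057 -303.48284964]
 [ 509.2246003  -346.19130296]
 [ 470.91419897 -316.89993533]
 [ 482.56812189 -348.99939607]
 [ 502.44317501 -325.07451015]]
ink dir -1.2303149613328102 mid [ 501.65925543 -324.8370763 ]
flat dir -1.2225374220036287 mid [ 476.74116043 -332.9496657 ] dist 26.881436502781856
[ 496.96511218 -325.19683378  149.85303952] [-0.22116106  8.98532936 -0.36473784]
```

Run:
```python
from h import *
s=ctrl.sense();print(delta([501.7,-324.2,45],s))
```

```text
[-0.38429844 10.48559281 -0.28352348]
```

```bash
python3 -m inch '[-0.1,2,-0.1,0,0,0, -0.3,5,-0.2,0,0,0, -0.4,8,-0.3,0,0,0, -0.4,10,-0.3,0,0,0, -0.4,10.5,-0.3,0,0,0, -0.4,10.5,-0.3,0,0,0, -0.4,10.5,-0.3,0,0,0]'
python3 - <<'E'
from h import *
im=ctrl.capture("wrist"); cv2.imwrite("pics/w3.png",im[:,:,::-1])
s=ctrl.sense(); print(s['eef_pos'],s['force'])
im=ctrl.capture("scene"); cv2.imwrite("pics/s3.png",cv2.resize(im[150:290,290:450,::-1],None,fx=4,fy=4))
E
```

```text
time_s: 2.52
eef_pos: [502.7, -324.0, 45.6]
ee_rot: [0.139, -0.141, -0.693, 0.694]
force: [0.1, 0.2, 0.2]
grip_width: 0.472
[ 503.00497219 -324.04497648   45.88251302] [ 0.69329449 -0.64011489  0.29565976]
```

View pics/w3.png

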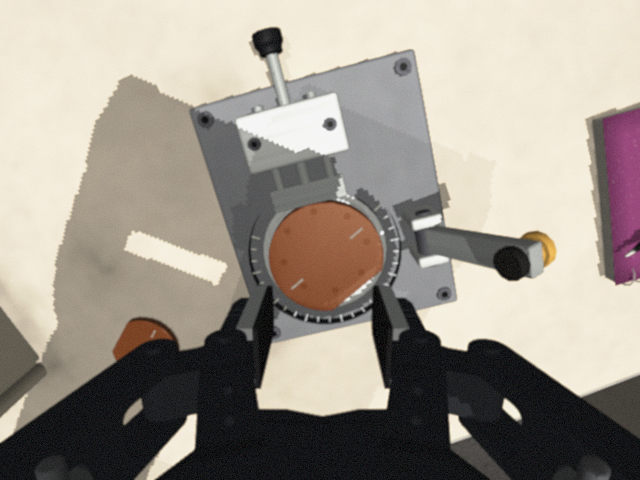

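View pics/s3.png

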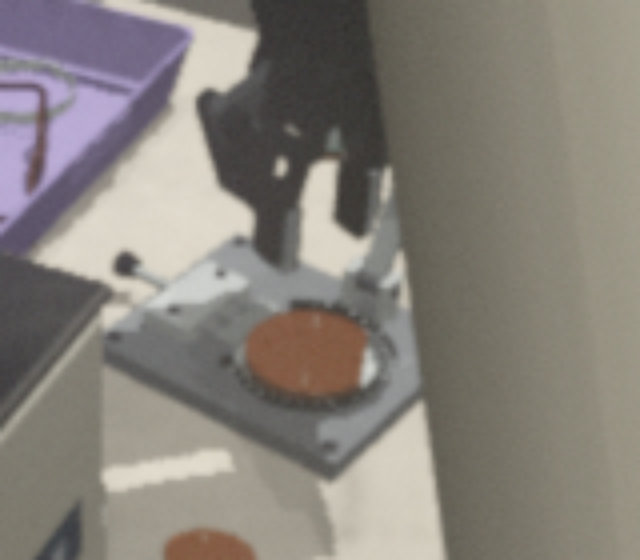

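Run:
```python
from h import *
c=cal("wrist"); s=ctrl.sense(); print(s['eef_pos'])
print(toplane([[327.5,255],[296,284],[356,233]],23.5,c))
print(proj([s['eef_pos'], s['eef_pos']+[0,0,7]],c), delta([502,-325,34],s))
print("holddown tip?",toplane([[530,262]],87,c))
```

```text
[ 503.05447728 -323.92033744   45.83528537]
[[ 503.61320019 -326.33089663   23.5       ]
 [ 494.36943066 -302.89240043   23.5       ]
 [ 509.35975663 -345.77220624   23.5       ]]
[[324.13069395 271.81224144]
 [324.20507454 276.99780751]] [0.05896796 1.18352053 0.13898802]
holddown tip? [[ 489.9930431  -406.31861603   87.        ]]
```

```bash
python3 -m inch '[0.05,0.5,0.13,0,0,0, 0.05,1.0,0.13,0,0,0, 0.05,1.4,0.13,0,0,0, 0.05,1.6,0.13,0,0,0, 0.05,1.6,0.13,0,0,0]' 0.2
python3 - <<'E'
from h import *
s=ctrl.sense(); print(s['eef_pos'],s['force'],s['grip_width'])
im=ctrl.capture("wrist"); cv2.imwrite("pics/w4.png",im[:,:,::-1])
E
```

```text
time_s: 3.03
eef_pos: [501.2, -323.7, 27.1]
ee_rot: [-0.14, 0.139, 0.693, -0.693]
force: [-0.6, 0.8, 0.2]
grip_width: 0.399
[ 501.23927924 -323.66130335   27.10359834] [-0.63015425  0.78625407  0.24741757] 0.39889607984103187
```

View pics/w4.png

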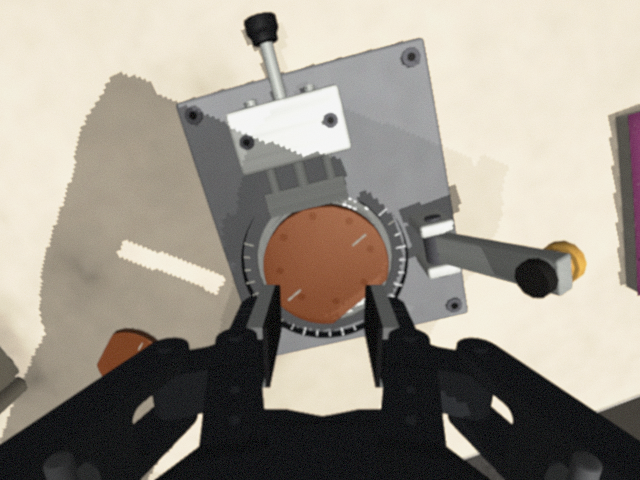

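Run:
```python
from h import *
c=cal("wrist"); s=ctrl.sense(); p=s['eef_pos']
print(p, proj([p,[p[0],p[1],23.5]],c))
q=toplane([[326,263.5]],23.5,c)[0]; print(q, rot(s).inv().apply(q-p))
Rm=rot(s).as_matrix(); print(Rm.round(3))
# project lens circle & tip footprints
im=cv2.imread("pics/w4.png")
a=np.linspace(0,2*np.pi,90)
for ctr,col in [((q[0],q[1]),(0,255,0)),((p[0],p[1]),(255,0,0))]:
    pts=proj([[ctr[0]+32.5*np.cos(t),ctr[1]+32.5*np.sin(t),23.5] for t in a],c)
    cv2.polylines(im,[pts.round().astype(int)],True,col,1)
cv2.imwrite("pics/w4o.png",im)
```

```text
[ 501.40987924 -323.82004115   27.49335804] [[324.15170121 271.78865684]
 [324.12232782 268.96251639]]
[ 503.80562346 -325.86517704   23.5       ] [-3.00335425  3.99159538  0.9571359 ]
[[-0.922 -0.    -0.388]
 [ 0.388  0.    -0.922]
 [ 0.001 -1.    -0.   ]]
```

View pics/w4o.png

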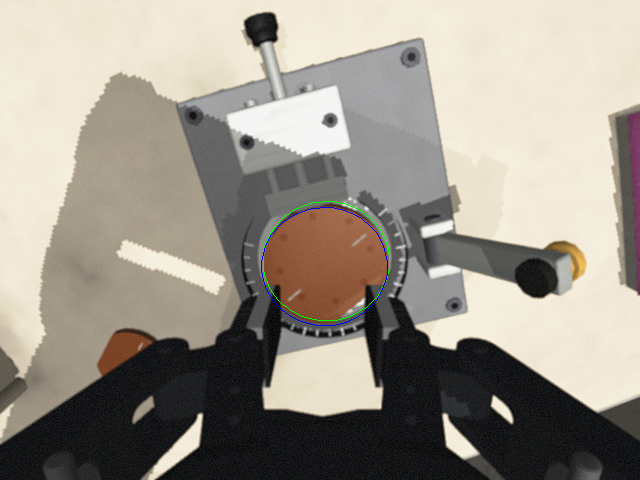

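Run:
```python
from h import *
c=cal("wrist"); s=ctrl.sense(); p=s['eef_pos']; r=rot(s)
for dy in (0,-3,-6,-9):
  print(dy, proj([p+r.apply([x,dy,z]) for x in(-11,11) for z in (-17,-29)],c).round(0).tolist())
```

```text
0 [[290.0, 251.0], [266.0, 251.0], [291.0, 292.0], [268.0, 292.0]]
-3 [[290.0, 253.0], [265.0, 253.0], [291.0, 294.0], [267.0, 294.0]]
-6 [[289.0, 255.0], [264.0, 255.0], [290.0, 297.0], [266.0, 297.0]]
-9 [[289.0, 257.0], [263.0, 257.0], [290.0, 299.0], [265.0, 299.0]]
```

Run:
```python
from h import *
c=cal("scene"); s=ctrl.sense(); p=np.array([502.8,-324,45.7]); r=rot(s)
for dy in (0,-8,-20,-38):
  print(dy, proj([p+r.apply([x,dy,z]) for x in(-11,11) for z in (-20,-32,20,32)],c).round(0).tolist())
```

```text
0 [[355.0, 229.0], [350.0, 231.0], [370.0, 222.0], [375.0, 219.0], [362.0, 235.0], [357.0, 237.0], [378.0, 227.0], [382.0, 225.0]]
-8 [[355.0, 226.0], [350.0, 228.0], [371.0, 218.0], [375.0, 216.0], [362.0, 231.0], [358.0, 233.0], [378.0, 224.0], [383.0, 222.0]]
-20 [[355.0, 221.0], [350.0, 223.0], [371.0, 213.0], [376.0, 211.0], [363.0, 226.0], [358.0, 228.0], [379.0, 219.0], [383.0, 217.0]]
-38 [[356.0, 213.0], [351.0, 215.0], [372.0, 206.0], [376.0, 204.0], [363.0, 218.0], [359.0, 221.0], [379.0, 211.0], [384.0, 209.0]]
```

Run:
```python
from h import *
im=ctrl.capture("scene"); cv2.imwrite("pics/s4.png",cv2.resize(im[160:280,310:430,::-1],None,fx=5,fy=5,interpolation=cv2.INTER_CUBIC))
im=ctrl.capture("top"); cv2.imwrite("pics/t4.png",cv2.resize(im[222:322,310:415,::-1],None,fx=5,fy=5,interpolation=cv2.INTER_CUBIC))
print(ctrl.sense()['eef_pos'])
```

```text
[ 501.58810141 -323.95830948   27.88655248]
```

View pics/s4.png

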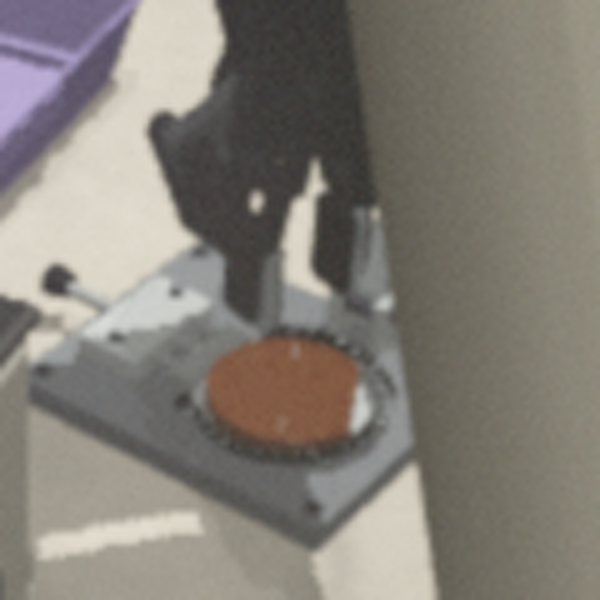

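View pics/t4.png

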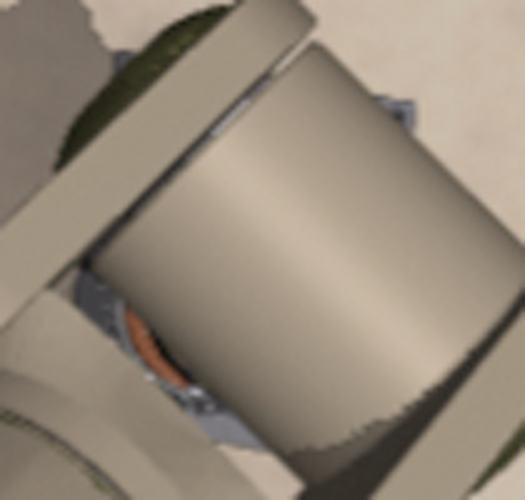

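```bash
python3 -m inch '[-0.1,0.1,0.05,0,0,0, -0.2,0.2,0.1,0,0,0,-0.2,0.25,0.1,0,0,0]' | egrep 'eef_pos|force'
for i in 1 2 3 4 ; do :; done
python3 -m inch '[0,0.05,0,0,0,0,0,0.05,0,0,0,0]' | egrep 'eef_pos|force'
python3 -m inch '[0,0.05,0,0,0,0,0,0.05,0,0,0,0]' | egrep 'eef_pos|force'
python3 -m inch '[0,0.05,0,0,0,0,0,0.05,0,0,0,0]' | egrep 'eef_pos|force'
```

```text
eef_pos: [503.1, -325.8, 25.2]
force: [-0.7, 0.0, 0.0]
eef_pos: [502.9, -325.6, 24.7]
force: [1.0, -0.8, -0.3]
eef_pos: [502.9, -325.6, 24.3]
force: [-0.5, -0.4, -0.7]
eef_pos: [502.9, -325.6, 23.8]
force: [-0.5, -0.2, 0.8]
```

```bash
python3 -m inch '[0,0.05,0,0,0,0,0,0.05,0,0,0,0]' | egrep 'eef_pos|force'
python3 -m inch '[0,0.05,0,0,0,0,0,0.05,0,0,0,0]' | egrep 'eef_pos|force'
python3 -m inch '[0,0.05,0,0,0,0,0,0.05,0,0,0,0]' | egrep 'eef_pos|force'
python3 -m inch '[0,0.05,0,0,0,0,0,0.05,0,0,0,0]' | egrep 'eef_pos|force'
python3 - <<'E'
from h import *
im=ctrl.capture("scene"); cv2.imwrite("pics/s5.png",cv2.resize(im[160:280,310:430,::-1],None,fx=5,fy=5,interpolation=cv2.INTER_CUBIC))
im=ctrl.capture("wrist"); cv2.imwrite("pics/w5.png",im[:,:,::-1])
s=ctrl.sense();print(s['eef_pos'],s['force'],s['time_s'])
E
```

```text
eef_pos: [502.9, -325.6, 23.2]
force: [-0.7, -0.2, -0.1]
eef_pos: [502.9, -325.6, 22.7]
force: [-0.4, 0.8, 0.6]
eef_pos: [502.9, -325.6, 22.2]
force: [0.5, -0.4, -0.2]
eef_pos: [502.9, -325.6, 21.7]
force: [-0.5, -0.5, 0.7]
[ 502.94029454 -325.61451534   21.77105757] [ 0.98860001 -0.02947517  0.2672068 ] 4.7
```

View pics/w5.png

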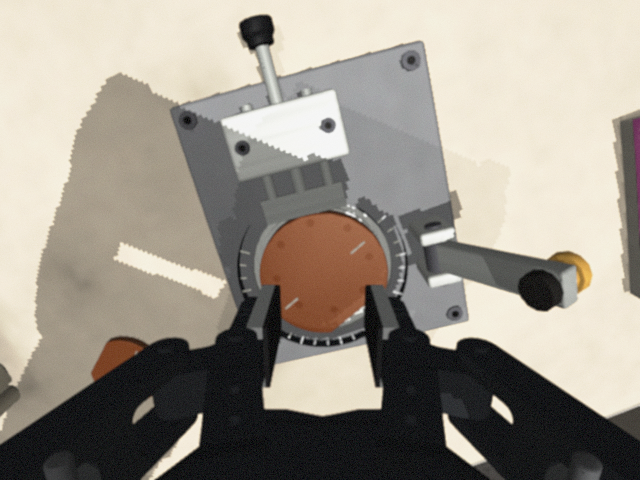

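View pics/s5.png

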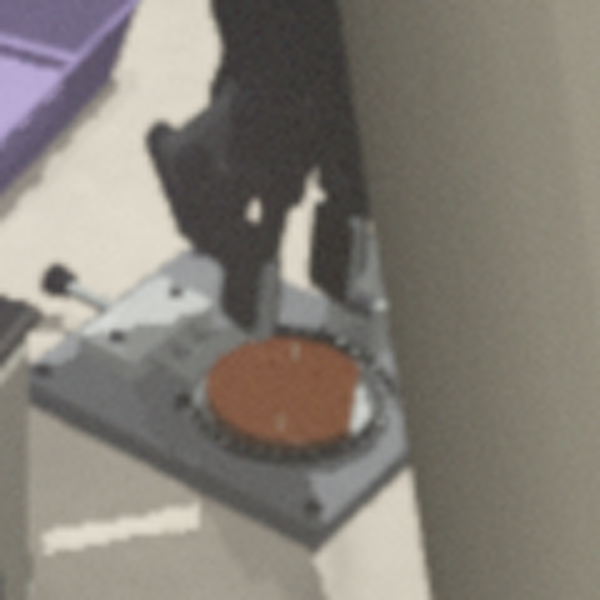

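Run:
```python
from h import *
s=ctrl.sense(); r=rot(s); p=s['eef_pos']
def ray(uv,c):
    a=toplane([uv],0,c)[0]; b=toplane([uv],100,c)[0]; return a,(b-a)
def hit(uv,c,x):
    a,d=ray(uv,c); A=r.inv().apply(a-p); D=r.inv().apply(d); t=(x-A[0])/D[0]; return (A+t*D).round(1)
cs=cal("scene"); cw=cal("wrist")
S=lambda u,v:(310+u/5,160+v/5)
for x in (-10,0,10):
    print(x,"scene tipL",hit(S(262,335),cs,x),"knL",hit(S(150,135),cs,x),"tipRin",hit(S(345,300),cs,x))
    print("  wrist knL",hit((150,342),cw,x),"knR",hit((490,342),cw,x),"tip",hit((280,286),cw,x),hit((365,286),cw,x), hit((247,325),cw,x))
# hold down tip
f=np.array([502.5,-325.3]); th=-.15
Rf=np.array([[np.cos(th),-np.sin(th)],[np.sin(th),np.cos(th)]])
for y,zz in((-56,33),(-70,61),(-85,89)):
    q=Rf@[0,y]+f; w=np.array([q[0],q[1],zz]); print(w, r.inv().apply(w-p).round(1), proj([w],cw),proj([w],cs))
```

```text
-10 scene tipL [-10.  -19.7  -1.7] knL [ -10.  -134.4  -62.6] tipRin [-10.  -17.5  42.5]
  wrist knL [-10.  -82.8 -51.6] knR [-10.  -82.4  48.6] tip [-10.  -41.1 -17.7] [-10.  -40.9  16. ] [-10.  -72.2 -24.9]
0 scene tipL [  0.  -30.1 -11.2] knL [   0.  -142.6  -71. ] tipRin [  0.  -27.9  32.1]
  wrist knL [  0.  -66.7 -60. ] knR [  0.  -66.3  56.8] tip [  0.  -18.1 -20.4] [  0.  -17.9  18.8] [  0.  -54.3 -28.8]
10 scene tipL [ 10.  -40.5 -20.7] knL [  10.  -150.8  -79.3] tipRin [ 10.  -38.4  21.7]
  wrist knL [ 10.  -50.6 -68.4] knR [ 10.  -50.1  65. ] tip [ 10.    5.  -23.2] [10.   5.2 21.6] [ 10.  -36.4 -32.8]
[ 494.13146458 -380.67118036   33.        ] [-13.2 -11.2  54.2] [[439.34195755 254.28837624]] [[381.91319377 219.70132235]]
[ 492.03933073 -394.51397546   61.        ] [-16.7 -39.2  67.7] [[494.08560023 268.59128394]] [[386.97692518 205.31527169]]
[ 489.79775874 -409.34554162   89.        ] [-20.3 -67.2  82.3] [[574.24104662 288.11750361]] [[392.40049153 190.4397159 ]]
```

```bash
python3 -m inch '[0,0,0,0,-0.1,0, 0,0,0,0,-0.2,0, 0,0,0,0,-0.3,0, 0,0,0,0,-0.4,0, 0,0,0,0,-0.5,0, 0,0,0,0,-0.5,0]' | egrep 'eef_pos|force'
python3 -m inch '[0,0.2,0,0,0,0, 0,0.4,0,0,0,0, 0,0.6,0,0,0,0,0,0.6,0,0,0,0]' | egrep 'eef_pos|force'
python3 - <<'E'
from h import *
s=ctrl.sense();print(s['eef_pos'],s['force'],s['time_s'],s['joints'])
im=ctrl.capture("scene"); cv2.imwrite("pics/s6.png",cv2.resize(im[160:280,310:430,::-1],None,fx=5,fy=5,interpolation=cv2.INTER_CUBIC))
im=ctrl.capture("wrist"); cv2.imwrite("pics/w6.png",im[:,:,::-1])
E
```

```text
eef_pos: [503.0, -325.6, 21.8]
force: [0.3, 0.5, 0.5]
eef_pos: [502.7, -325.4, 15.2]
force: [-1.2, -0.8, 0.3]
[ 502.70743647 -325.39862742   15.1811115 ] [-1.19482687 -0.7629197   0.34279576] 5.5333 [-7.69920104e-01  6.58906664e-01  1.45976887e+00 -6.87060624e-06
  1.02391467e+00  7.00341143e-01]
```

View pics/w6.png

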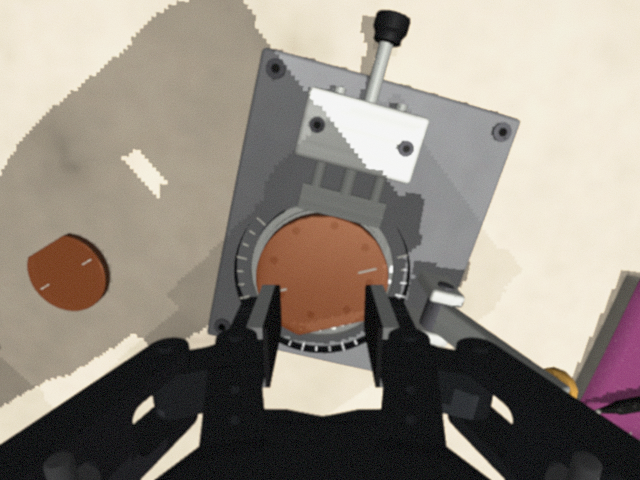

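View pics/s6.png

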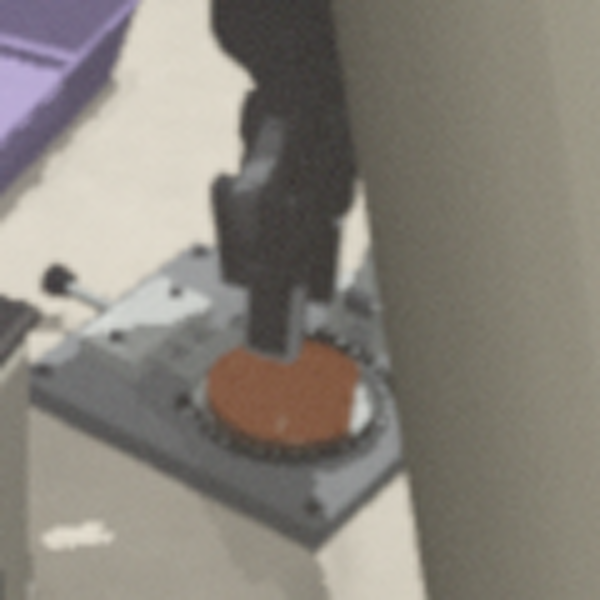

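```bash
for k in 1 ; do python3 -m inch '[0,0.15,0,0,0,0, 0,0.3,0,0,0,0, 0,0.45,0,0,0,0,0,0.6,0,0,0,0, 0,0.6,0,0,0,0]' | egrep 'eef_pos|force'; done
python3 -m inch '[0,0.15,0,0,0,0, 0,0.3,0,0,0,0, 0,0.45,0,0,0,0,0,0.6,0,0,0,0,0,0.6,0,0,0,0]' | egrep 'eef_pos|force'
python3 - <<'E'
from h import *
s=ctrl.sense();print(s['eef_pos'],s['force'],s['time_s'])
im=ctrl.capture("scene"); cv2.imwrite("pics/s7.png",cv2.resize(im[160:280,310:430,::-1],None,fx=5,fy=5,interpolation=cv2.INTER_CUBIC))
im=ctrl.capture("wrist"); cv2.imwrite("pics/w7.png",im[:,:,::-1])
E
```

```text
eef_pos: [502.8, -325.5, 9.4]
force: [-1.0, -0.4, -0.3]
eef_pos: [502.8, -325.5, 3.4]
force: [0.4, 0.3, 0.5]
[ 502.79906027 -325.52751353    3.41572505] [0.404394   0.2908111  0.53370332] 6.4667
```

View pics/w7.png

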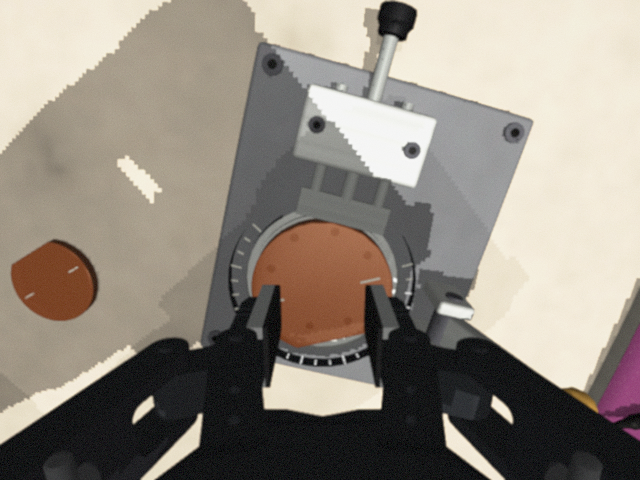

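View pics/s7.png

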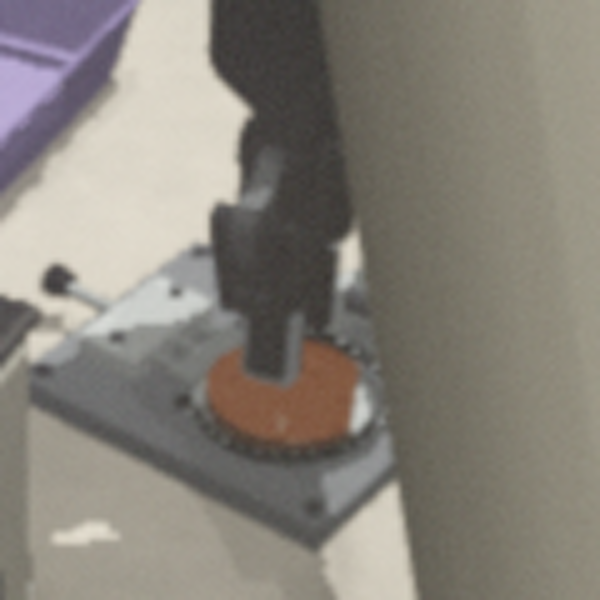

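Run:
```python
from h import *
cs=cal("scene"); cw=cal("wrist"); s=ctrl.sense(); p=s['eef_pos']; r=rot(s)
S=lambda uv:((uv-[310,160])*5+2).round().astype(int)
im=cv2.imread("pics/s7.png"); iw=cv2.imread("pics/w7.png")
a=np.linspace(0,2*np.pi,90)
circ=np.array([[502.6+32.5*np.cos(t),-325.3+32.5*np.sin(t),23.5] for t in a])
cv2.polylines(im,[S(proj(circ,cs))],True,(0,255,0),1); cv2.polylines(iw,[proj(circ,cw).round().astype(int)],True,(0,255,0),1)
for dy,col in((-30,(255,0,0)),(-38,(0,255,255))):
  for sg in(-1,1):
    q=np.array([p+r.apply([x,dy,sg*z]) for x,z in((-11,17),(11,17),(11,29),(-11,29))])
    cv2.polylines(im,[S(proj(q,cs))],True,col,1); cv2.polylines(iw,[proj(q,cw).round().astype(int)],True,col,1)
cv2.imwrite("pics/s7o.png",im);cv2.imwrite("pics/w7o.png",iw[150:450,170:470].repeat(2,0).repeat(2,1))
```

```text
(no output)
```

View pics/w7o.png

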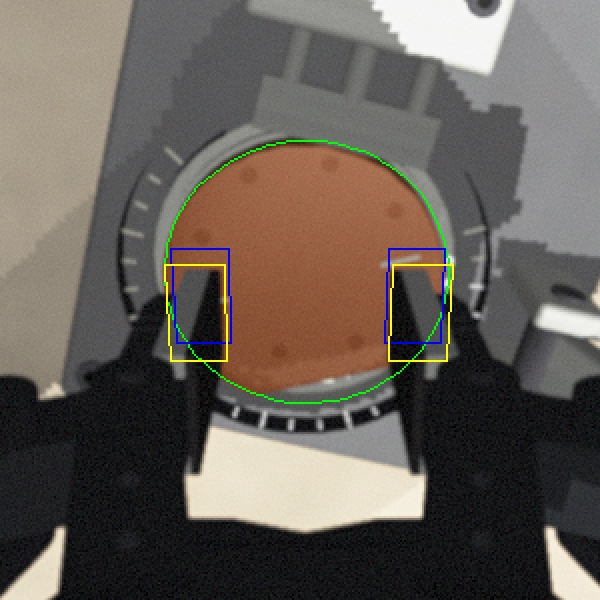

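View pics/s7o.png

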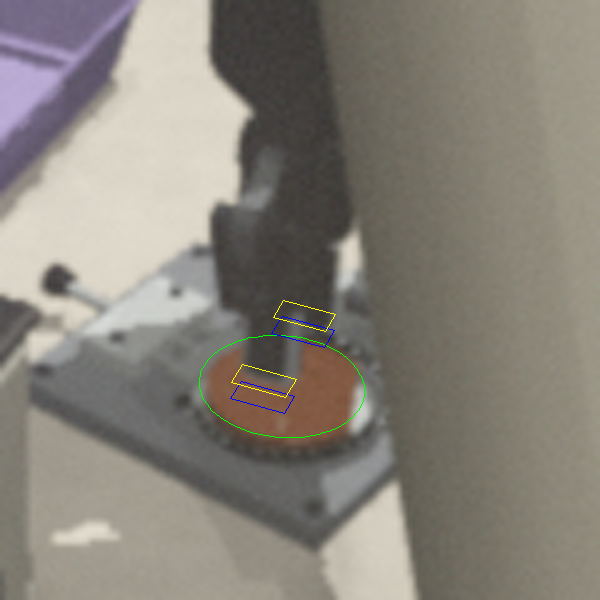

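```bash
python3 -m inch '[0,0.15,0,0,0,0, 0,0.3,0,0,0,0, 0,0.45,0,0,0,0,0,0.6,0,0,0,0, 0,0.6,0,0,0,0]' 0.1 | egrep 'eef_pos|force|grip'
python3 -m inch '[0,0.1,0,0,0,0, 0,0.2,0,0,0,0, 0,0.3,0,0,0,0,0,0.4,0,0,0,0,0,0.4,0,0,0,0]' | egrep 'eef_pos|force'
python3 - <<'E'
from h import *
s=ctrl.sense();print(s['eef_pos'],s['force'],s['time_s'])
im=ctrl.capture("scene"); cv2.imwrite("pics/s8.png",cv2.resize(im[160:280,310:430,::-1],None,fx=5,fy=5,interpolation=cv2.INTER_CUBIC))
im=ctrl.capture("wrist"); cv2.imwrite("pics/w8.png",im[150:450,170:470,::-1].repeat(2,0).repeat(2,1))
E
```

```text
eef_pos: [502.8, -325.5, -2.6]
force: [-0.3, -0.1, -0.7]
grip_width: 0.453
eef_pos: [502.9, -325.5, -6.4]
force: [-0.4, 1.0, 0.1]
[ 502.85532468 -325.53208256   -6.44369671] [-0.41744179  0.95462384  0.10091578] 7.4
```

View pics/w8.png

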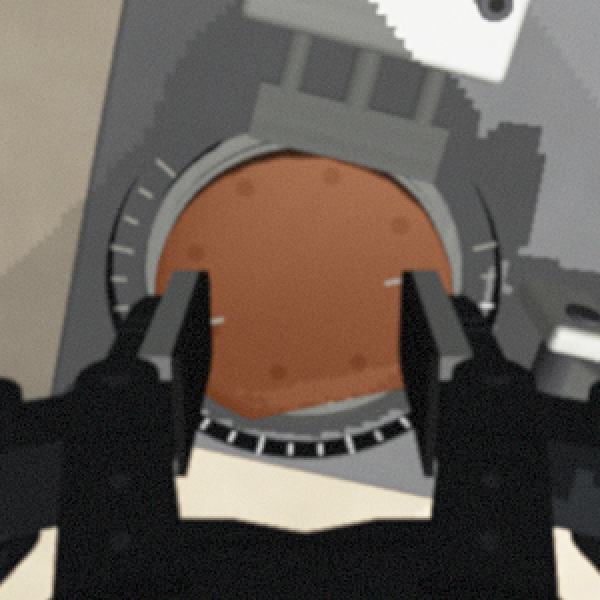

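View pics/s8.png

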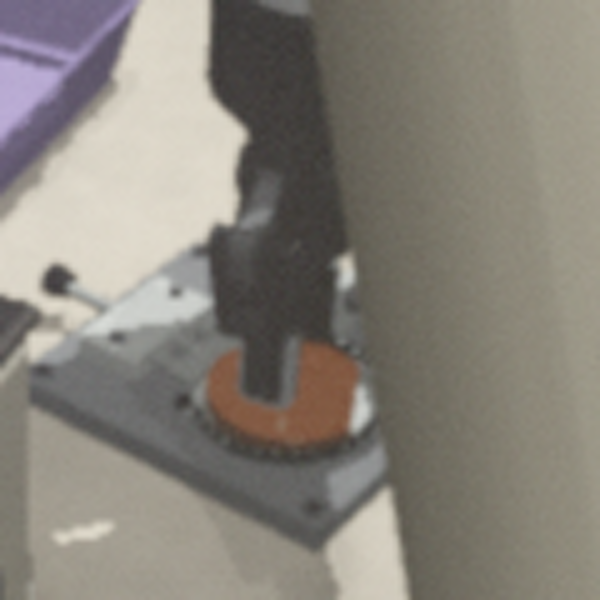

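```bash
g(){ egrep 'eef_pos|force' | tr '\n' ' '; echo; }
python3 -m inch '[0,0.1,0,0,0,0, 0,0.2,0,0,0,0,0,0.2,0,0,0,0]' | g
python3 -m inch '[0,0.1,0,0,0,0,0,0.1,0,0,0,0]' | g
python3 -m inch '[0,0.05,0,0,0,0,0,0.05,0,0,0,0]' | g
python3 -m inch '[0,0.05,0,0,0,0,0,0.05,0,0,0,0]' | g
python3 -m inch '[0,0.05,0,0,0,0,0,0.05,0,0,0,0]' | g
```

```text
eef_pos: [502.8, -325.6, -8.4] force: [0.2, 0.0, 0.4] 
eef_pos: [502.9, -325.6, -9.4] force: [0.3, -0.7, -0.1] 
eef_pos: [502.9, -325.6, -9.8] force: [-0.3, 0.1, 0.1] 
eef_pos: [502.9, -325.6, -10.3] force: [-0.2, 0.3, 1.0] 
eef_pos: [502.9, -325.6, -10.8] force: [-0.8, -1.2, -0.6]
```

```bash
g(){ egrep 'eef_pos|force' | tr '\n' ' '; echo; }
python3 -m inch '[0,0.05,0,0,0,0,0,0.05,0,0,0,0]' | g
python3 -m inch '[0,0.05,0,0,0,0,0,0.05,0,0,0,0]' | g
python3 -m inch '[0,0.04,0,0,0,0,0,0.04,0,0,0,0]' | g
python3 - <<'E'
from h import *
im=ctrl.capture("scene"); cv2.imwrite("pics/s9.png",cv2.resize(im[190:270,320:400,::-1],None,fx=7,fy=7,interpolation=cv2.INTER_CUBIC))
E
```

```text
eef_pos: [502.9, -325.6, -11.3] force: [-0.1, -0.2, 0.0] 
eef_pos: [502.9, -325.6, -11.8] force: [0.6, 0.9, 0.0] 
eef_pos: [502.9, -325.6, -12.2] force: [-0.8, -1.2, 0.4]
```

View pics/s9.png

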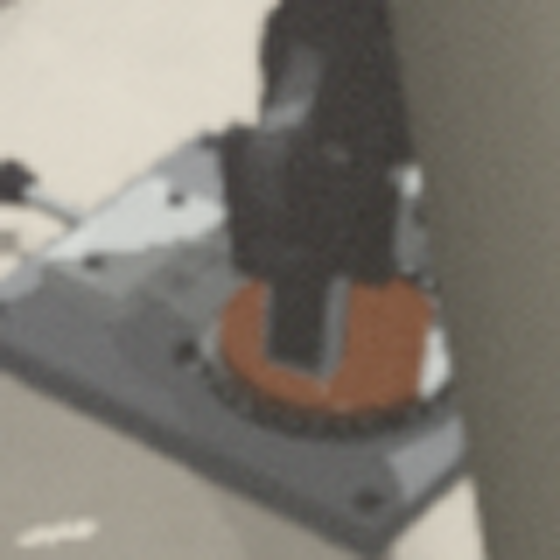

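```bash
g(){ egrep 'eef_pos|force' | tr '\n' ' '; echo; }
python3 -m inch '[0,0.03,0,0,0,0,0,0.03,0,0,0,0]' | g
python3 -m inch '[0,0.03,0,0,0,0,0,0.03,0,0,0,0]' | g
python3 -m inch '[0,0.03,0,0,0,0,0,0.03,0,0,0,0]' | g
```

```text
eef_pos: [502.9, -325.6, -12.4] force: [0.1, -0.0, -0.6] 
eef_pos: [502.9, -325.6, -12.8] force: [0.2, 0.5, -0.3] 
eef_pos: [502.9, -325.6, -13.0] force: [0.6, 1.1, 0.2]
```

```bash
g(){ egrep 'eef_pos|force' | tr '\n' ' '; echo; }
python3 -m inch '[0,0.03,0,0,0,0,0,0.03,0,0,0,0]' | g
python3 -m inch '[0,0.03,0,0,0,0,0,0.03,0,0,0,0]' | g
```

```text
eef_pos: [502.9, -325.6, -13.3] force: [-0.0, 0.3, -0.2] 
eef_pos: [502.9, -325.6, -13.7] force: [-0.3, 0.4, -0.3]
```

```bash
g(){ egrep 'eef_pos|force' | tr '\n' ' '; echo; }
python3 -m inch '[0,0.03,0,0,0,0,0,0.03,0,0,0,0]' | g
python3 -m inch '[0,0.03,0,0,0,0,0,0.03,0,0,0,0]' | g
```

```text
eef_pos: [502.9, -325.6, -14.0] force: [-0.6, -0.8, 0.4] 
eef_pos: [502.9, -325.6, -14.3] force: [0.2, 0.6, -0.1]
```

```bash
g(){ egrep 'eef_pos|force' | tr '\n' ' '; echo; }
python3 -m inch '[0,0.03,0,0,0,0,0,0.03,0,0,0,0]' | g
python3 -m inch '[0,0.03,0,0,0,0,0,0.03,0,0,0,0]' | g
```

```text
eef_pos: [502.9, -325.6, -14.5] force: [0.0, 0.4, -0.6] 
eef_pos: [502.9, -325.6, -14.9] force: [0.3, 0.7, 0.7]
```

```bash
g(){ egrep 'eef_pos|force' | tr '\n' ' '; echo; }
python3 -m inch '[0,0.03,0,0,0,0,0,0.03,0,0,0,0]' | g
python3 - <<'E'
from h import *
im=ctrl.capture("scene"); cv2.imwrite("pics/s10.png",cv2.resize(im[190:270,320:400,::-1],None,fx=7,fy=7,interpolation=cv2.INTER_CUBIC))
im=ctrl.capture("wrist"); cv2.imwrite("pics/w10.png",im[150:450,170:470,::-1].repeat(2,0).repeat(2,1))
s=ctrl.sense();print(s['force'],s['time_s'])
E
```

```text
eef_pos: [503.0, -325.6, -15.1] force: [-0.2, 0.3, -0.4] 
[ 0.29826139 -0.7415182   0.84763383] 10.7333
```

View pics/s10.png

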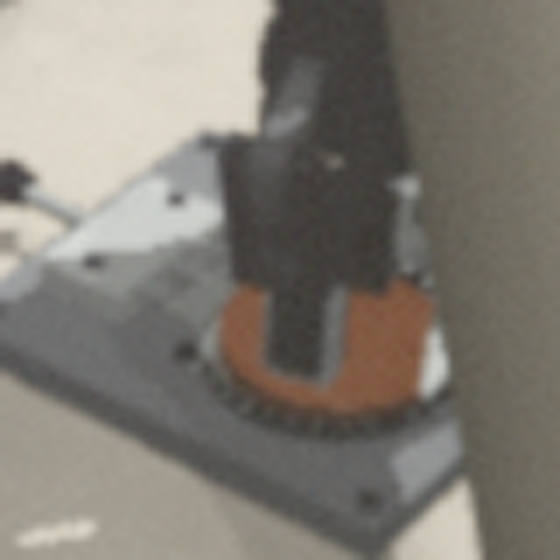

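View pics/w10.png

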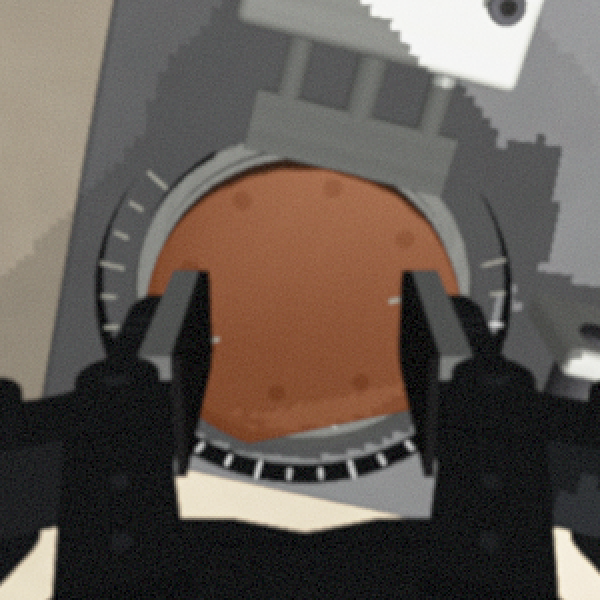

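```bash
g(){ egrep 'eef_pos|force' | tr '\n' ' '; echo; }
python3 -m inch '[0,0.03,0,0,0,0,0,0.03,0,0,0,0]' | g
python3 -m inch '[0,0.03,0,0,0,0,0,0.03,0,0,0,0]' | g
```

```text
eef_pos: [503.0, -325.7, -15.2] force: [0.3, -0.1, 1.2] 
eef_pos: [503.0, -325.7, -15.4] force: [-1.5, 1.8, 3.2]
```

```bash
g(){ egrep 'eef_pos|force' | tr '\n' ' '; echo; }
python3 -m inch '[0,0.03,0,0,0,0,0,0.03,0,0,0,0]' | g
python3 -m inch '[0,0.03,0,0,0,0,0,0.03,0,0,0,0]' | g
```

```text
eef_pos: [503.1, -325.7, -15.4] force: [-2.2, 2.1, 6.8] 
eef_pos: [503.0, -325.7, -15.5] force: [-3.0, 1.8, 9.1]
```

```bash
g(){ egrep 'eef_pos|force' | tr '\n' ' '; echo; }
python3 -m inch '[0,0.03,0,0,0,0,0,0.03,0,0,0,0]' | g
python3 -m inch '[0,0.03,0,0,0,0,0,0.03,0,0,0,0]' | g
```

```text
eef_pos: [503.1, -325.8, -15.6] force: [-3.8, 3.1, 11.0] 
eef_pos: [503.1, -325.8, -15.6] force: [-5.2, 3.0, 14.4]
```

```bash
g(){ egrep 'eef_pos|force' | tr '\n' ' '; echo; }
python3 -m inch '[0,-0.07,0,0,0,0,0,-0.07,0,0,0,0,0,-0.07,0,0,0,0]' | g
```

```text
eef_pos: [503.1, -325.7, -15.5] force: [-2.9, 1.6, 7.6]
```

```bash
g(){ egrep 'eef_pos|force|ee_rot' | tr '\n' ' '; echo; }
python3 -m inch '[0,-0.01,0,0,-0.04,0,0,-0.01,0,0,-0.08,0,0,-0.01,0,0,-0.12,0]' | g
python3 - <<'E'
from h import *
im=ctrl.capture("wrist"); cv2.imwrite("pics/w11.png",im[150:450,170:470,::-1].repeat(2,0).repeat(2,1))
s=ctrl.sense();print(s['force'],s['wrist_torque'],s['time_s'])
E
```

```text
eef_pos: [503.2, -325.7, -15.5] ee_rot: [-0.079, 0.079, -0.703, 0.703] force: [-2.1, 1.5, 6.4] 
[-1.05109435  2.64494654  6.95195322] [0.38711634 0.21796258 0.02895147] 12.2833
```

View pics/w11.png

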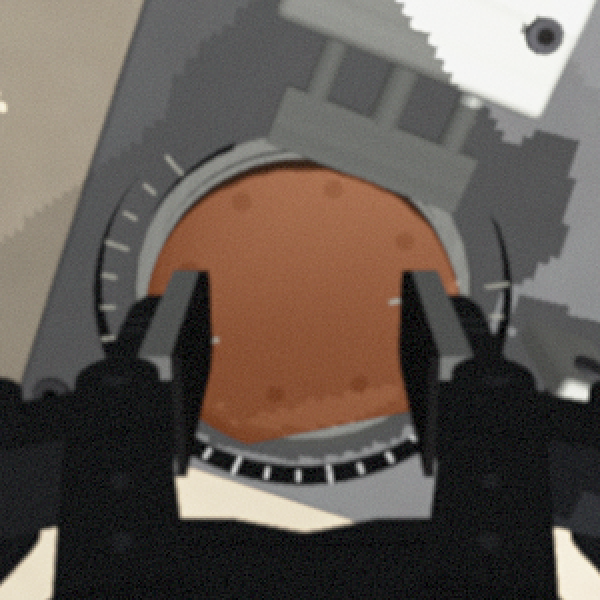

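```bash
g(){ egrep 'eef_pos|force' | tr '\n' ' '; echo; }
python3 -m inch '[0,0,0,0,-0.08,0,0,0,0,0,-0.16,0,0,0,0,0,-0.24,0,0,0,0,0,-0.32,0]' | g
```

```text
eef_pos: [503.2, -325.4, -15.5] force: [-1.1, 2.8, 7.0]
```

```bash
g(){ egrep 'eef_pos|force' | tr '\n' ' '; echo; }
python3 -m inch '[0,0,0,0,-0.08,0,0,0,0,0,-0.16,0]' | g
```

```text
eef_pos: [503.2, -325.3, -15.5] force: [-1.0, 4.5, 7.0]
```

Run:
```python
from h import *
s=ctrl.sense();print(s['eef_pos'],s['force'],s['wrist_torque'],s['time_s'],s['joints'].round(3))
im=ctrl.capture("wrist"); cv2.imwrite("pics/w12.png",im[150:450,170:470,::-1].repeat(2,0).repeat(2,1))
print(rot(s).inv().apply([0,1,0]).round(3))
```

```text
[ 503.21585698 -325.30376453  -15.51276024] [-1.04205531  4.5458602   7.02737144] [ 0.6587763   0.201572   -0.09292664] 12.7833 [-7.700e-01  7.030e-01  1.476e+00  1.000e-03  9.630e-01  9.500e-02]
[-0.649  0.    -0.761]
```

View pics/w12.png

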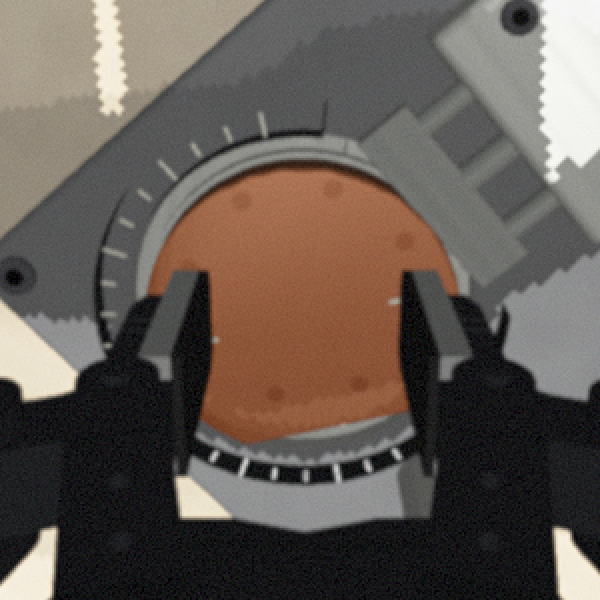

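```bash
g(){ egrep 'eef_pos|force' | tr '\n' ' '; echo; }
python3 -m inch '[-0.01,0,-0.01,0,-0.08,0,-0.02,0,-0.03,0,-0.16,0,-0.02,0,-0.03,0,-0.24,0,-0.02,0,-0.03,0,-0.32,0]' | g
```

```text
eef_pos: [503.2, -325.0, -15.5] force: [-1.9, 2.1, 7.7]
```

```bash
g(){ egrep 'eef_pos|force' | tr '\n' ' '; echo; }
python3 -m inch '[0,-0.01,0,0,-0.08,0,0,-0.01,0,0,-0.16,0,0,-0.01,0,0,-0.24,0,0,-0.01,0,0,-0.32,0]' | g
```

```text
eef_pos: [503.0, -324.9, -15.5] force: [-1.7, 3.9, 8.5]
```

```bash
g(){ egrep 'eef_pos|force' | tr '\n' ' '; echo; }
python3 - <<'E'
from h import *
s=ctrl.sense();print(s['force'],s['wrist_torque'],rot(s).inv().apply([[1,0,0],[0,1,0]]).round(3), s['joints'][5])
im=ctrl.capture("wrist"); cv2.imwrite("pics/w13.png",im[150:450,170:470,::-1].repeat(2,0).repeat(2,1))
E
```

```text
[-1.73364183  3.91223422  8.45496633] [ 0.56399922  0.35175535 -0.11844229] [[-0.223  0.     0.975]
 [-0.975  0.001 -0.223]] -0.5443314420675021
```

View pics/w13.png

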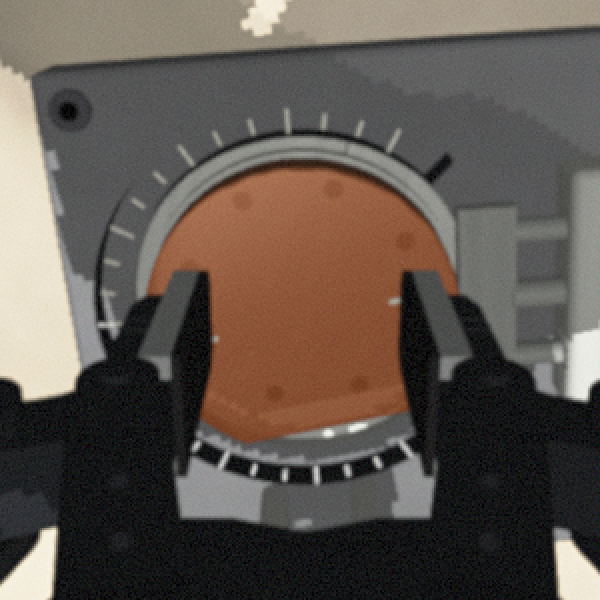

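```bash
g(){ egrep 'eef_pos|force' | tr '\n' ' '; echo; }
python3 -m inch '[-0.02,-0.02,0,0,-0.08,0,-0.03,-0.02,0,0,-0.16,0,-0.03,-0.02,0,0,-0.24,0,-0.03,-0.02,0,0,-0.32,0]' | g
```

```text
eef_pos: [503.3, -325.5, -15.4] force: [1.0, -1.4, 3.2]
```

Run:
```python
from h import *
s=ctrl.sense();print(s['eef_pos'],s['force'],s['wrist_torque'], s['joints'][5])
im=ctrl.capture("wrist"); cv2.imwrite("pics/w14.png",im[150:450,170:470,::-1].repeat(2,0).repeat(2,1))
s=ctrl.sense();print(s['eef_pos'],s['force'])
```

```text
[ 503.29592118 -325.51901053  -15.42209191] [ 1.03672166 -1.36411253  3.20883099] [-0.1277417  -0.01110801 -0.10539815] -0.8639936185543566
[ 503.31930977 -325.48990113  -15.40747612] [ 0.53660061 -0.23436272  4.33946527]
```

View pics/w14.png

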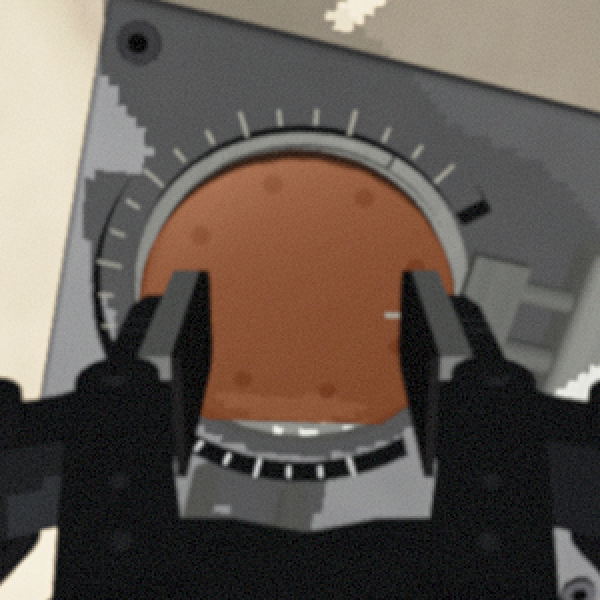

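```bash
g(){ egrep 'eef_pos|force' | tr '\n' ' '; echo; }
python3 -m inch '[0,0.02,0,0,0,0,0,0.03,0,0,0,0,0,0.03,0,0,0,0]' | g
```

```text
eef_pos: [503.3, -325.4, -15.5] force: [-0.0, -0.4, 7.1]
```

```bash
g(){ egrep 'eef_pos|force' | tr '\n' ' '; echo; }
python3 -m inch '[0,0,0,0,-0.05,0,0,0,0,0,-0.1,0,0,0,0,0,-0.15,0]' | g
python3 -m inch '[0,0,0,0,-0.05,0,0,0,0,0,-0.1,0]' | g
python3 - <<'E'
from h import *
s=ctrl.sense();print(s['eef_pos'],s['force'],s['wrist_torque'], s['joints'][5],rot(s).inv().apply([[1,0,0],[0,1,0]]).round(3))
im=ctrl.capture("wrist"); cv2.imwrite("pics/w15.png",im[150:450,170:470,::-1].repeat(2,0).repeat(2,1))
E
```

```text
eef_pos: [503.3, -325.4, -15.5] force: [-0.4, 0.7, 7.0] 
eef_pos: [503.3, -325.3, -15.5] force: [-1.6, 0.9, 6.9] 
[ 503.31188356 -325.25270086  -15.48290249] [-1.60310503  0.86137303  6.9353523 ] [ 0.12481103  0.13754752 -0.04389208] -1.1095498643079365 [[ 0.334  0.001  0.943]
 [-0.943 -0.001  0.334]]
```

View pics/w15.png

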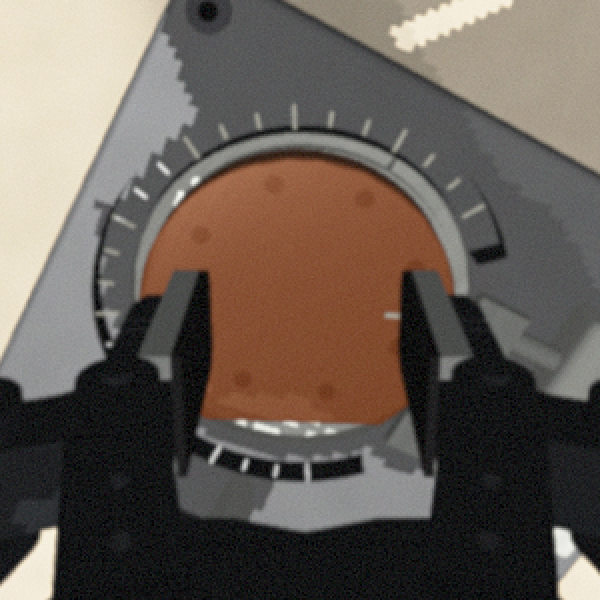

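```bash
g(){ egrep 'eef_pos|force' | tr '\n' ' '; echo; }
python3 -m inch '[0,-0.15,0,0,0,0,0,-0.3,0,0,0,0,0,-0.3,0,0,0.12,0,0,-0.3,0,0,0.24,0,0,-0.3,0,0,0.36,0,0,-0.3,0,0,0.48,0,0,-0.3,0,0,0.6,0,0,-0.3,0,0,0.72,0]' | g
python3 -m inch '[0,0,0,0,0.05,0,0,0,0,0,0.05,0]'|g
python3 - <<'E'
from h import *
s=ctrl.sense();print(s['eef_pos'],s['force'], s['joints'][5],rot(s).as_matrix().round(3)); c=cal("wrist")
im=ctrl.capture("wrist"); cv2.imwrite("pics/w16.png",im[150:450,170:470,::-1].repeat(2,0).repeat(2,1))
p=s['eef_pos']
pts=proj([[p[0]+32.5*np.cos(t),p[1]+32.5*np.sin(t),23.5] for t in np.linspace(0,6.283,90)],c)
iw=im[:,:,::-1].copy(); cv2.polylines(iw,[pts.round().astype(int)],True,(0,255,0),1)
cv2.imwrite("pics/w16o.png",iw[150:450,170:470].repeat(2,0).repeat(2,1))
E
```

```text
eef_pos: [502.8, -324.7, -13.4] force: [0.9, 0.2, 0.2] 
eef_pos: [502.8, -324.8, -13.4] force: [0.7, -0.2, -0.3] 
[ 502.79428735 -324.78284668  -13.42414325] [ 0.69859059 -0.2078825  -0.28556527] -0.3368316298170231 [[-0.419 -0.001  0.908]
 [-0.908  0.    -0.419]
 [-0.    -1.    -0.001]]
```

View pics/w16o.png

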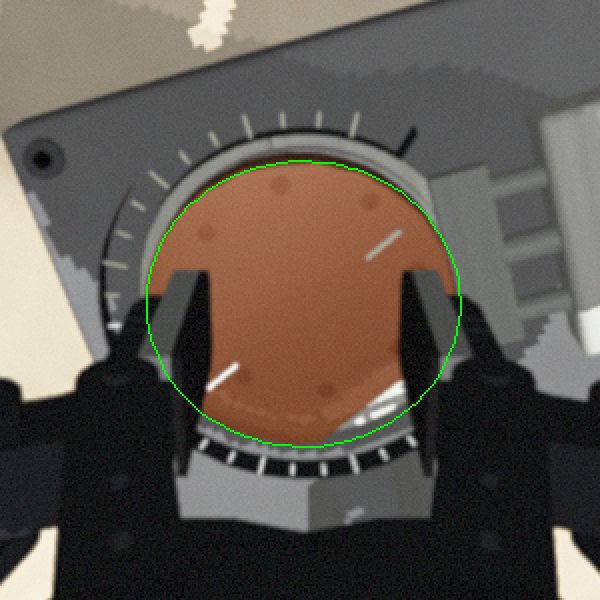

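Run:
```python
from h import *
s=ctrl.sense(); c=cal("wrist"); print(s['time_s'])
L=toplane(np.array([[383,245],[223,377],[328,433],[402,380]])/2+[170,150],23.5,c)[:,:2]
v=L[0]-L[1]; print(np.arctan2(v[1],v[0])-np.pi/2, L[:2].mean(0)); v=L[3]-L[2]; print(np.arctan2(v[1],v[0])-np.pi/2)
B=toplane(np.array([[432,182],[480,367]])/2+[170,150],22.8,c)[:,:2]; v=B[0]-B[1];print("bar",np.arctan2(v[1],v[0])-np.pi/2, B)
B=toplane(np.array([[100,104],[420,8]])/2+[170,150],14,c)[:,:2]; v=B[1]-B[0];print("plate",np.arctan2(v[1],v[0]))
```

```text
15.5333
-1.2606124371957277 [ 502.37893069 -324.88459049]
-1.2998536446453446
bar -0.13749924352862108 [[ 537.71321622 -310.05290655]
 [ 531.7989793  -352.79436535]]
plate -0.13834772942281387
```

```bash
g(){ egrep 'eef_pos|force' | tr '\n' ' '; echo; }
python3 -m inch '[0,0.05,0,0,0,0,0,0.1,0,0,0,0,0,0.13,0,0,0,0,0,0.13,0,0,0,0]' | g
python3 -m inch '[0,0.03,0,0,0,0,0,0.03,0,0,0,0]' | g
python3 -m inch '[0,0.03,0,0,0,0,0,0.03,0,0,0,0]' | g
```

```text
eef_pos: [502.9, -324.9, -14.6] force: [-0.7, -0.2, -0.1] 
eef_pos: [503.0, -325.0, -14.7] force: [0.8, 0.7, 0.2] 
eef_pos: [503.0, -325.0, -15.0] force: [0.3, 0.7, -0.2]
```

```bash
g(){ egrep 'eef_pos|force' | tr '\n' ' '; echo; }
python3 -m inch '[0,0.03,0,0,0,0,0,0.03,0,0,0,0]' | g
python3 -m inch '[0,0.03,0,0,0,0,0,0.03,0,0,0,0]' | g
```

```text
eef_pos: [503.0, -325.0, -15.2] force: [-0.5, 0.0, 1.3] 
eef_pos: [503.1, -325.0, -15.4] force: [-0.7, 0.8, 4.4]
```

```bash
g(){ egrep 'eef_pos|force' | tr '\n' ' '; echo; }
python3 -m inch '[0,0.03,0,0,0,0,0,0.03,0,0,0,0]' | g
```

```text
eef_pos: [503.1, -325.0, -15.4] force: [-1.0, 1.7, 5.3]
```

```bash
g(){ egrep 'eef_pos|force' | tr '\n' ' '; echo; }
python3 -m inch '[0,0.015,0,0,0,0,0,0.015,0,0,0,0]' | g
```

```text
eef_pos: [503.1, -325.0, -15.5] force: [-1.9, 1.7, 6.3]
```

```bash
g(){ egrep 'eef_pos|force' | tr '\n' ' '; echo; }
python3 -m inch '[0,0.007,0,0,-0.05,0,0,0.007,0,0,-0.1,0,0,0.007,0,0,-0.15,0,0,0.007,0,0,-0.2,0]' | g
```

```text
eef_pos: [503.0, -324.9, -15.5] force: [-1.8, 3.3, 8.1]
```

```bash
g(){ egrep 'eef_pos|force' | tr '\n' ' '; echo; }
python3 -m inch '[0,0,0,0,-0.05,0,0,0,0,0,-0.1,0,0,0,0,0,-0.15,0]' | g
python3 - <<'E'
from h import *
s=ctrl.sense();print(s['force'],s['wrist_torque'],rot(s).inv().apply([[1,0,0],[0,1,0]]).round(2).tolist())
im=ctrl.capture("wrist"); cv2.imwrite("pics/w17.png",im[150:450,170:470,::-1].repeat(2,0).repeat(2,1))
E
```

```text
eef_pos: [503.0, -324.8, -15.5] force: [-2.5, 3.1, 8.2] 
[-2.51123483  3.0768674   8.21915523] [ 0.50451502  0.52543026 -0.11811605] [[-0.08, -0.0, 1.0], [-1.0, 0.0, -0.08]]
```

View pics/w17.png

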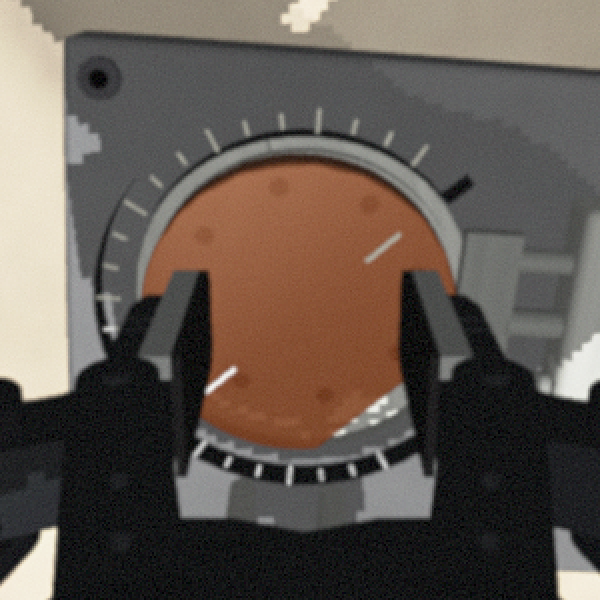

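```bash
g(){ egrep 'eef_pos|force' | tr '\n' ' '; echo; }
python3 -m inch '[-0.01,-0.005,-0.01,0,-0.05,0,-0.01,-0.005,-0.01,0,-0.1,0,-0.01,-0.005,-0.01,0,-0.15,0,-0.01,-0.005,-0.01,0,-0.2,0]' | g
```

```text
eef_pos: [502.8, -324.7, -15.5] force: [-2.2, 3.2, 8.2]
```

```bash
g(){ egrep 'eef_pos|force' | tr '\n' ' '; echo; }
python3 -m inch '[0,0,0,0,-0.05,0,0,0,0,0,-0.1,0,0,0,0,0,-0.15,0]' | g
python3 - <<'E'
from h import *
s=ctrl.sense();print(s['force'],s['wrist_torque'],rot(s).inv().apply([[1,0,0],[0,1,0]]).round(2).tolist())
im=ctrl.capture("wrist"); cv2.imwrite("pics/w18.png",im[150:450,170:470,::-1].repeat(2,0).repeat(2,1))
E
```

```text
eef_pos: [502.7, -324.7, -15.5] force: [-4.3, 3.7, 7.7] 
[-4.31905299  3.66897943  7.67093493] [ 0.53817199  0.58810367 -0.08810816] [[0.27, -0.0, 0.96], [-0.96, 0.0, 0.27]]
```

View pics/w18.png

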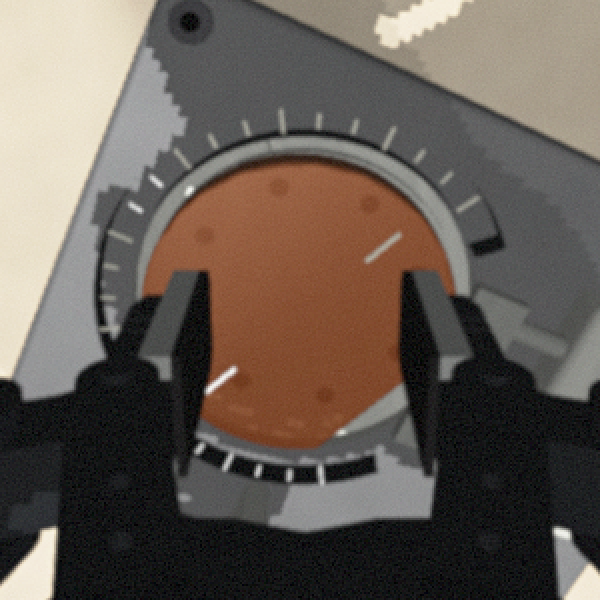

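```bash
g(){ egrep 'eef_pos|force' | tr '\n' ' '; echo; }
python3 -m inch '[-0.01,0,-0.01,0,-0.04,0,-0.02,0,-0.02,0,-0.08,0,-0.02,0,-0.02,0,-0.12,0]' | g
```

```text
eef_pos: [502.7, -324.6, -15.5] force: [-2.5, 2.3, 7.2]
```

```bash
g(){ egrep 'eef_pos|force' | tr '\n' ' '; echo; }
python3 -m inch '[0,0,0,0,-0.04,0,0,0,0,0,-0.08,0,0,0,0,0,-0.12,0]' | g
python3 - <<'E'
from h import *
s=ctrl.sense();print(s['force'],s['wrist_torque'],rot(s).inv().apply([[1,0,0],[0,1,0]]).round(2).tolist())
c=cal("wrist")
im=ctrl.capture("wrist"); cv2.imwrite("pics/w19.png",im[150:450,170:470,::-1].repeat(2,0).repeat(2,1))
E
```

```text
eef_pos: [502.6, -324.6, -15.5] force: [-2.9, 3.4, 8.7] 
[-2.91789961  3.43125712  8.66193533] [ 0.50015699  0.48570157 -0.04769125] [[0.49, -0.0, 0.87], [-0.87, 0.0, 0.49]]
```

View pics/w19.png

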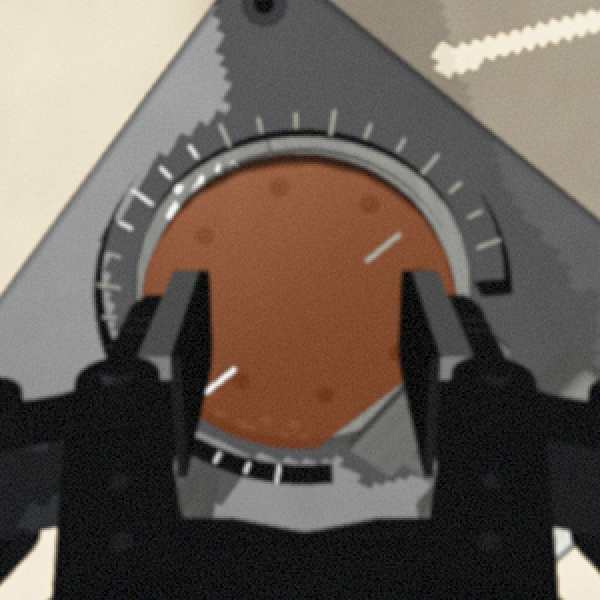

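Run:
```python
from h import *
s=ctrl.sense(); c=cal("wrist"); print(s['time_s'],s['eef_pos'])
L=toplane(np.array([[383,247],[220,381],[322,445],[402,382]])/2+[170,150],23.5,c)[:,:2]
v=L[0]-L[1]; print(np.arctan2(v[1],v[0])-np.pi/2, L[:2].mean(0)); v=L[3]-L[2]; print(np.arctan2(v[1],v[0])-np.pi/2)
B=toplane(np.array([[345,2],[600,220]])/2+[170,150],14,c)[:,:2]; v=B[1]-B[0];print("plate",np.arctan2(v[1],v[0]))
```

```text
18.6833 [ 502.58487719 -324.56363039  -15.50174568]
-0.317183338804242 [ 502.89474768 -325.05682875]
-0.3054036777106648
plate -0.1699590937052005
```

```bash
g(){ egrep 'eef_pos|force' | tr '\n' ' '; echo; }
python3 -m inch '[0,-0.01,0,0,-0.04,0,0,-0.01,0,0,-0.08,0,0,-0.01,0,0,-0.11,0,0,-0.01,0,0,-0.13,0]' | g
python3 - <<'E'
from h import *
s=ctrl.sense();print(s['force'],s['wrist_torque'],rot(s).inv().apply([[1,0,0],[0,1,0]]).round(2).tolist())
c=cal("wrist")
im=ctrl.capture("wrist"); cv2.imwrite("pics/w20.png",im[150:450,170:470,::-1].repeat(2,0).repeat(2,1))
E
```

```text
eef_pos: [502.5, -324.6, -15.5] force: [-3.4, 2.5, 7.8] 
[-3.41839925  2.5433097   7.76720179] [ 0.4392434   0.52064599 -0.01069178] [[0.6, -0.0, 0.8], [-0.8, 0.0, 0.6]]
```

View pics/w20.png

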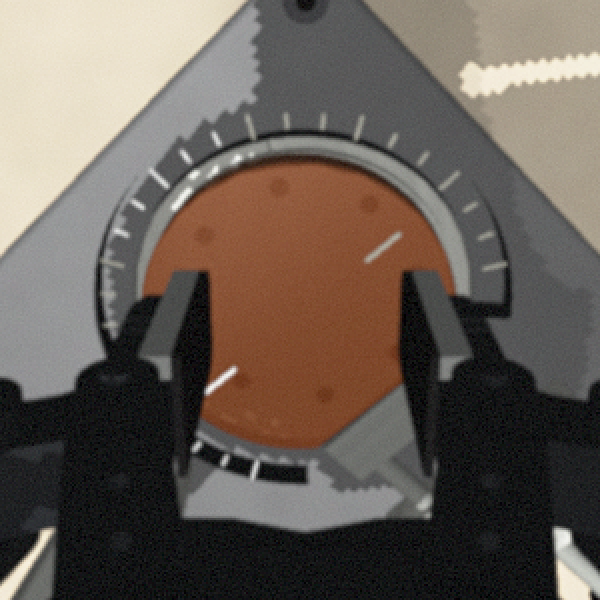

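```bash
g(){ egrep 'eef_pos|force' | tr '\n' ' '; echo; }
python3 -m inch '[0,-0.03,0,0,0,0,0,-0.06,0,0,0,0,0,-0.15,0,0,0,0,0,-0.4,0,0,0,0,0,-0.8,0,0,0,0,0,-1.5,0,0,0,0,0,-2,0,0,0,0,0,-2,0,0,0,0]' | g
python3 - <<'E'
from h import *
c=cal("wrist"); np.savez("wc.npz",K=c[0],d=c[1],T=c[2])
im=ctrl.capture("wrist"); cv2.imwrite("pics/w21.png",im[100:400,170:470,::-1].repeat(2,0).repeat(2,1))
s=ctrl.sense();print(s['force'],s['eef_pos'],s['time_s'])
E
```

```text
eef_pos: [503.3, -325.3, 5.6] force: [-1.2, -0.2, 0.6] 
[ 0.29468558 -0.17051374  0.16354425] [ 503.01716444 -325.10139704    4.89674168] 19.7833
```

View pics/w21.png

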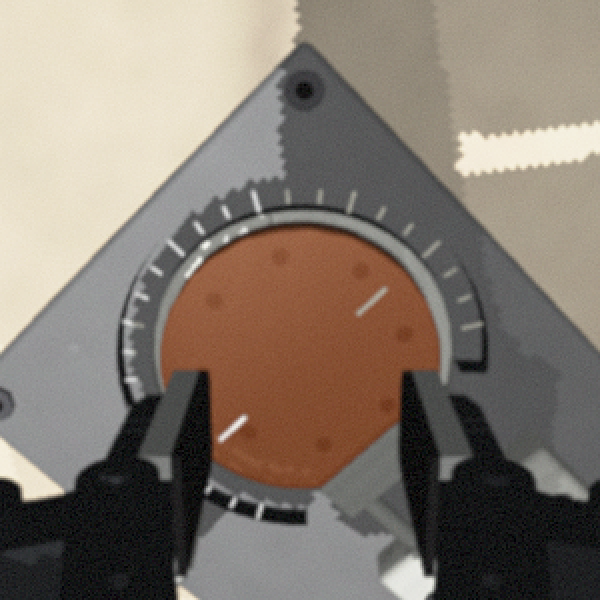

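```bash
g(){ egrep 'eef_pos|force|grip' | tr '\n' ' '; echo; }
python3 -m inch '[0,-2,0,0,0,0,0,-5,0,0,0,0,0,-8,0,0,0.1,0,0,-10,0,0,0.2,0,0,-11,0,0,0.3,0,0,-11,0,0,0.4,0,0,-11,0,0,0.5,0,0,-11,0,0,0.6,0]' 1 | g
python3 -m inch '[0,0,0,0,0.1,0,0,0,0,0,0.19,0,0,0,0,0,0.19,0,0,0,0,0,0.19,0]'|g
python3 - <<'E'
from h import *
c=cal("wrist"); np.savez("wc.npz",K=c[0],d=c[1],T=c[2])
im=ctrl.capture("wrist"); cv2.imwrite("pics/w22.png",im[:,:,::-1])
im=ctrl.capture("scene"); cv2.imwrite("pics/s22.png",cv2.resize(im[130:280,290:450,::-1],None,fx=4,fy=4,interpolation=cv2.INTER_CUBIC))
s=ctrl.sense();print(s['force'],s['eef_pos'],s['time_s'],s['joints'],rot(s).as_matrix().round(3).tolist())
E
```

```text
eef_pos: [502.6, -324.7, 114.1] force: [-0.7, 0.6, 1.2] grip_width: -0.005 
eef_pos: [502.6, -324.7, 113.9] force: [0.1, 0.6, 0.6] grip_width: -0.001 
[ 0.186437   -0.28871898 -0.23433481] [ 502.60408589 -324.70412323  113.93004215] 20.8833 [-7.69209572e-01  5.40825276e-01  1.37413113e+00  2.88470450e-05
  1.22677758e+00 -6.22659958e-01] [[-0.146, -0.0, 0.989], [-0.989, 0.0, -0.146], [-0.0, -1.0, -0.0]]
```

View pics/w22.png

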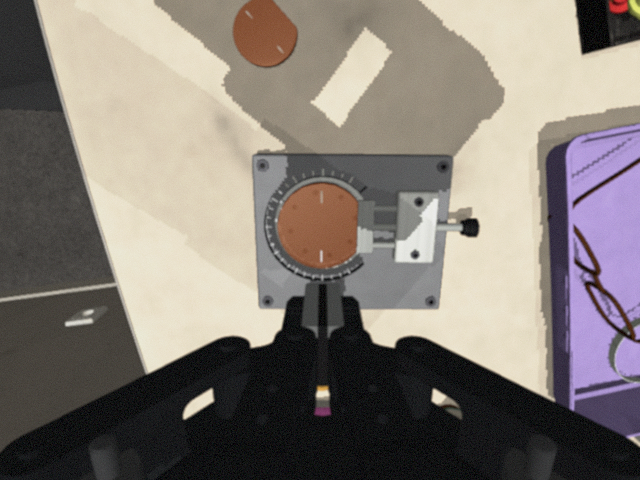

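View pics/s22.png

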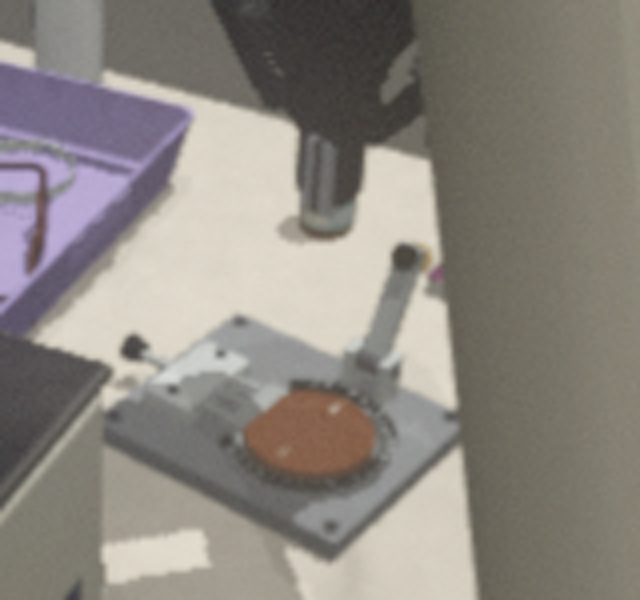

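Run:
```python
from h import *
s=ctrl.sense(); r=rot(s); p=s['eef_pos']
def hit(uv,c,x):
    a=toplane([uv],0,c)[0]; d=toplane([uv],100,c)[0]-a; A=r.inv().apply(a-p); D=r.inv().apply(d); t=(x-A[0])/D[0]; return (A+t*D).round(1)
cs=cal("scene"); cw=cal("wrist"); ct=cal("top")
for x in(-11,-8): print(x,hit((305,283),cw,x),hit((343,283),cw,x))
S=lambda u,v:(290+u/4,130+v/4)
for x in(-11,11): print("scene",x,hit(S(303,200),cs,x),hit(S(335,207),cs,x))
for uv in((456.6,245),(432,283)): print(toplane([uv],0,ct))
t=np.array([np.cos(-.148),np.sin(-.148)]); n=np.array([-t[1],t[0]])
for y in(-118,-57,-47):
    q=np.array([502.6,-325])+n*y; print(y,q, delta([q[0],q[1],p[2]],s).round(2))
print(toplane([[321,197],[321,257]],23.5,cw))
```

```text
-11 [-11.  -38.9  -6.3] [-11.  -38.8   9. ]
-8 [ -8.  -31.8  -6.6] [ -8.  -31.8   9.4]
scene -11 [-11.  -43.2   3.4] [-11.  -46.1 -13.3]
scene 11 [ 11.  -27.6  17.2] [ 11.  -30.6  -0.1]
[[ 583.68289997 -542.47827787    0.        ]]
[[ 504.67423464 -490.05646576    0.        ]]
-118 [ 485.19968545 -441.71002122] [ 1.183e+01 -0.000e+00 -1.000e-02]
-57 [ 494.19476331 -381.37687466] [ 5.73 -0.   -0.  ]
-47 [ 495.66936624 -371.48619489] [ 4.73 -0.   -0.  ]
[[ 505.80930586 -302.18831151   23.5       ]
 [ 499.18608189 -347.32394      23.5       ]]
```

```bash
g(){ egrep 'eef_pos|force|grip' | tr '\n' ' '; echo; }
python3 -m inch '[3,0,0,0,0,0,6,0,0,0,0,0,9,0,0,0,0,0,11,0,0,0,0,0,12,0,0,0,0,0,12,0,0,0,0,0]' | g
python3 -m inch '[0,2,0,0,0,0,0,4,0,0,0,0,0,5,0,0,0,0,0,5.5,0,0,0,0,0,5.5,0,0,0,0]' | g
python3 - <<'E'
from h import *
c=cal("wrist")
im=ctrl.capture("wrist"); cv2.imwrite("pics/w23.png",im[:,:,::-1])
im=ctrl.capture("scene"); cv2.imwrite("pics/s23.png",cv2.resize(im[130:280,290:450,::-1],None,fx=4,fy=4,interpolation=cv2.INTER_CUBIC))
im=ctrl.capture("top"); cv2.imwrite("pics/t23.png",im[200:350,290:490,::-1].repeat(3,0).repeat(3,1))
s=ctrl.sense();print(s['force'],s['eef_pos'],s['time_s'])
E
```

```text
eef_pos: [484.1, -444.9, 113.5] force: [0.3, 0.6, 1.1] grip_width: 0.002 
eef_pos: [484.9, -442.4, 58.4] force: [-0.9, -0.8, 0.9] grip_width: -0.0 
[0.09609775 0.5589615  0.03656962] [ 485.35975445 -443.57460146   60.29413783] 21.95
```

View pics/w23.png

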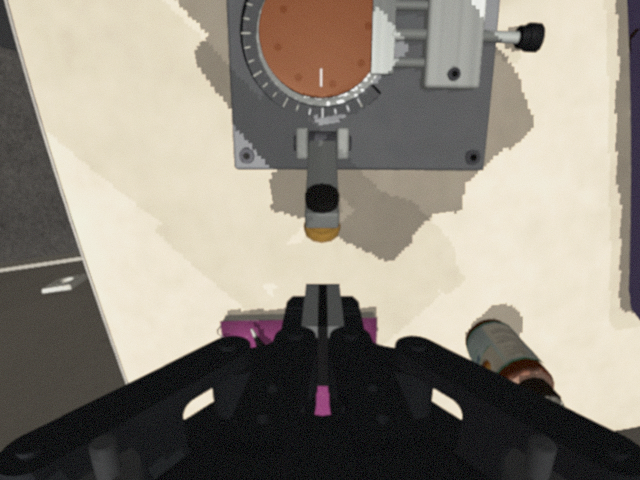

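View pics/s23.png

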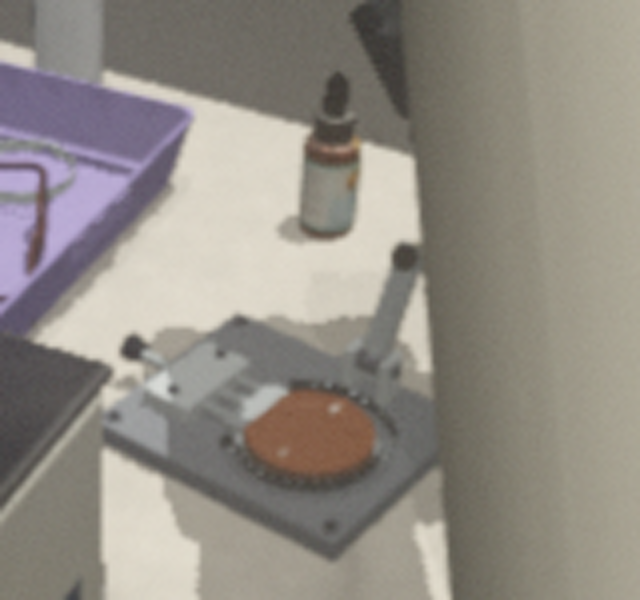

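View pics/t23.png

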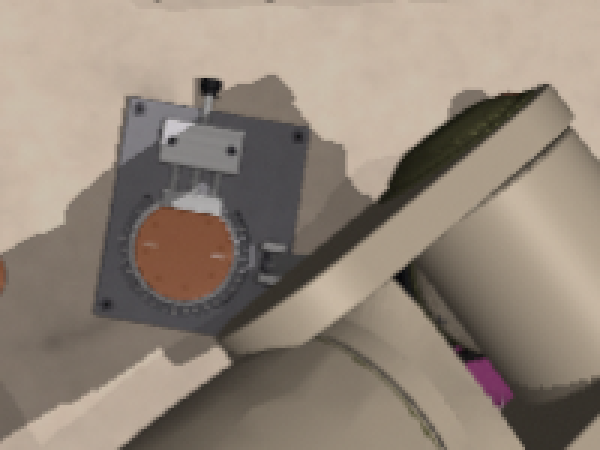

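```bash
g(){ egrep 'eef_pos|force|grip' | tr '\n' ' '; echo; }
python3 -m inch '[0,1,0,0,0,0,0,2,0,0,0,0,0,2.7,0,0,0,0,0,2.7,0,0,0,0,0,2.7,0,0,0,0]' | g
python3 - <<'E'
from h import *
c=cal("wrist")
im=ctrl.capture("wrist"); cv2.imwrite("pics/w24.png",im[:,:,::-1])
s=ctrl.sense();print(s['force'],s['eef_pos'],s['time_s'])
E
```

```text
eef_pos: [484.6, -443.2, 31.3] force: [0.3, -0.9, 0.6] grip_width: 0.001 
[-0.5785817   0.44535548  0.59290416] [ 484.83161801 -443.46851918   31.93551992] 22.4167
```

View pics/w24.png

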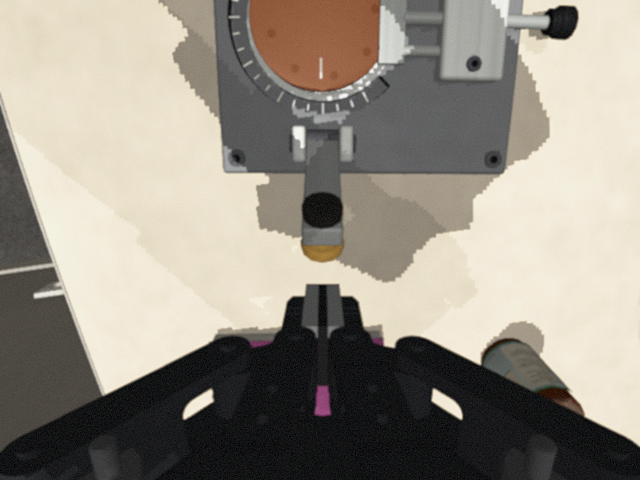

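```bash
g(){ egrep 'eef_pos|force|grip' | tr '\n' ' '; echo; }
python3 -m inch '[-0.3,0,0,0,0,0,-0.6,0,0,0,0,0,-0.9,0,0,0,0,0,-1.1,0,0,0,0,0,-1.3,0,0,0,0,0,-1.5,0,0,0,0,0]' | g
python3 -m inch '[-0.2,0,0,0,0,0,-0.4,0,0,0,0,0,-0.6,0,0,0,0,0,-0.8,0,0,0,0,0]' | g
python3 - <<'E'
from h import *
im=ctrl.capture("wrist"); cv2.imwrite("pics/w25.png",im[:,:,::-1])
s=ctrl.sense();print(s['force'],s['eef_pos'],s['time_s'])
E
```

```text
eef_pos: [487.2, -429.1, 32.6] force: [-0.7, -3.6, 3.1] grip_width: -0.003 
eef_pos: [488.3, -420.7, 32.2] force: [-1.3, -3.0, 3.1] grip_width: 0.001 
[ 0.78927786 -0.93200189  0.68266543] [ 488.32097384 -420.01712346   31.99130614] 23.3
```

View pics/w25.png

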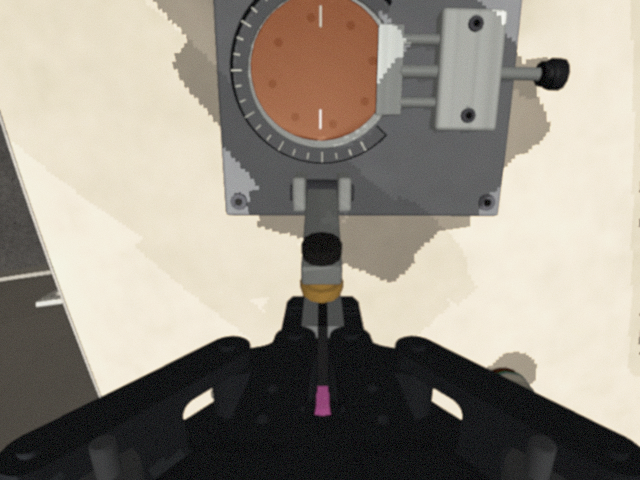

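```bash
g(){ egrep 'eef_pos|force|grip' | tr '\n' ' '; echo; }
python3 -m inch '[-0.25,0,0,0,0,0,-0.5,0,0,0,0,0,-0.75,0,0,0,0,0,-1,0,0,0,0,0,-1.25,0,0,0,0,0,-1.5,0,0,0,0,0,-1.75,0,0,0,0,0,-2,0,0,0,0,0]' | g
python3 -m inch '[-0.25,0,0,0,0,0,-0.5,0,0,0,0,0,-0.75,0,0,0,0,0,-1,0,0,0,0,0]' | g
python3 - <<'E'
from h import *
im=ctrl.capture("wrist"); cv2.imwrite("pics/w26.png",im[:,:,::-1])
im=ctrl.capture("scene"); cv2.imwrite("pics/s26.png",cv2.resize(im[130:280,290:450,::-1],None,fx=4,fy=4,interpolation=cv2.INTER_CUBIC))
s=ctrl.sense();print(s['force'],s['eef_pos'],s['time_s'])
E
```

```text
eef_pos: [491.2, -400.6, 32.0] force: [0.0, -2.5, 1.4] grip_width: 0.004 
eef_pos: [492.7, -390.7, 32.0] force: [-0.1, -2.6, 1.1] grip_width: 0.004 
[ 0.07410171 -0.21496564  0.30569513] [ 492.69661282 -390.18679303   31.80689   ] 24.4
```

View pics/w26.png

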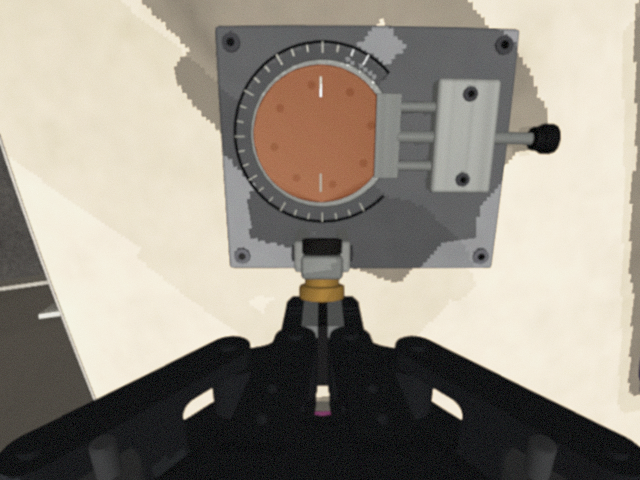

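View pics/s26.png

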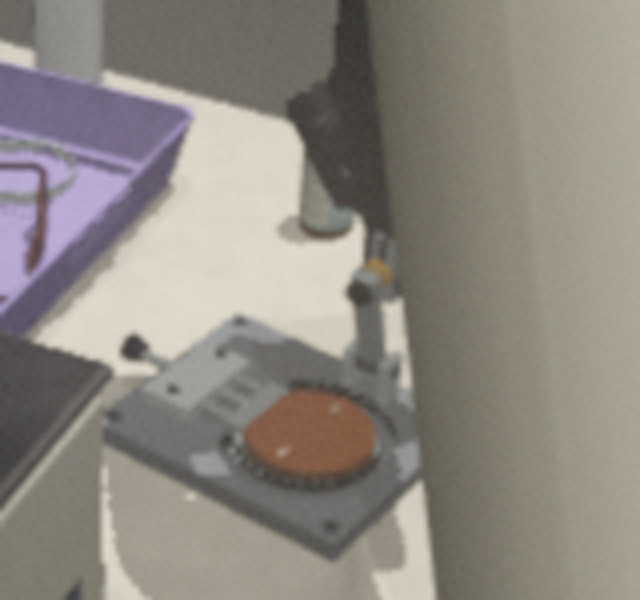

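```bash
g(){ egrep 'eef_pos|force|grip' | tr '\n' ' '; echo; }
python3 -m inch '[-0.25,0,0,0,0,0,-0.5,0,0,0,0,0,-0.75,0,0,0,0,0,-1,0,0,0,0,0,-1.2,0,0,0,0,0,-1.4,0,0,0,0,0]' | g
python3 - <<'E'
from h import *
im=ctrl.capture("wrist"); cv2.imwrite("pics/w27.png",im[:,:,::-1])
im=ctrl.capture("scene"); cv2.imwrite("pics/s27.png",cv2.resize(im[130:280,290:450,::-1],None,fx=4,fy=4,interpolation=cv2.INTER_CUBIC))
s=ctrl.sense();print(s['force'],s['eef_pos'],s['time_s'])
E
```

```text
eef_pos: [494.8, -376.8, 31.9] force: [-0.5, -1.2, -1.2] grip_width: 0.003 
[-0.1172681   0.21675035  0.32889231] [ 494.89277257 -376.60678336   32.06264307] 25.0
```

View pics/w27.png

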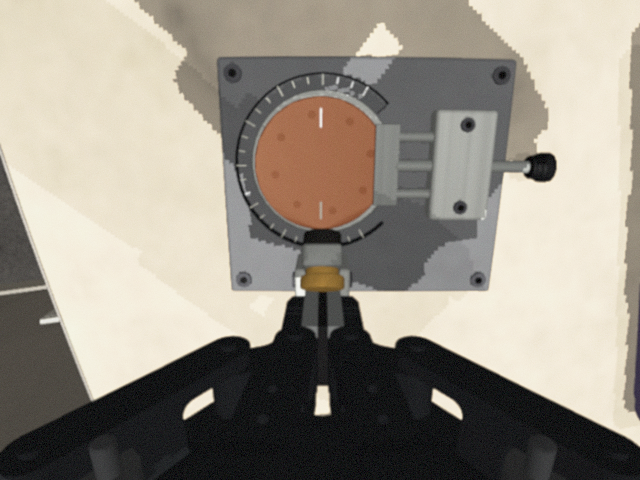

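View pics/s27.png

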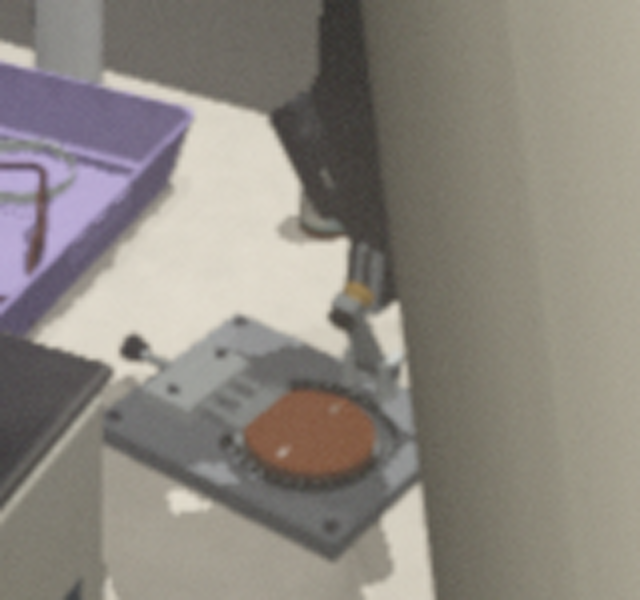

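```bash
g(){ egrep 'eef_pos|force|grip' | tr '\n' ' '; echo; }
python3 -m inch '[0,0,0,0,0,0,0,0,0,0,0,0,0,0,0,0,0,0,0,0,0,0,0,0,0,0,0,0,0,0,0,0,0,0,0,0]' | g
python3 - <<'E'
from h import *
im=ctrl.capture("wrist"); cv2.imwrite("pics/w28.png",im[:,:,::-1])
s=ctrl.sense();print(s['force'],s['eef_pos'],s['time_s'])
E
```

```text
eef_pos: [494.7, -377.1, 32.0] force: [0.6, 0.3, 0.0] grip_width: -0.003 
[0.19536438 0.40829961 0.87340475] [ 494.76686058 -377.16012857   32.00333737] 25.55
```

View pics/w28.png

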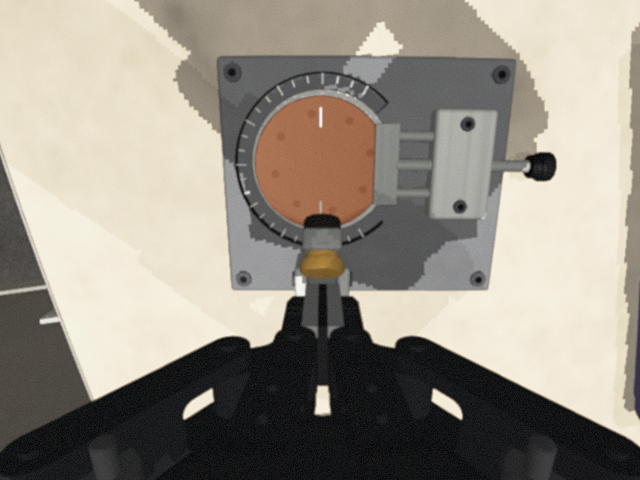

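```bash
g(){ egrep 'eef_pos|force|grip' | tr '\n' ' '; echo; }
python3 -m inch '[0.5,0,0,0,0,0,1.2,0,0,0,0,0,2,-0.5,0,0,0,0,2.5,-2,0,0,0,0,3,-4,0,0,0,0,3,-6,0,0,0,0,3,-8,0,0,0,0,3,-8,0,0,0,0]' | g
for i in 1 ; do python3 -m inch '[0,0,0,0,0,0,0,0,0,0,0,0,0,0,0,0,0,0,0,0,0,0,0,0,0,0,0,0,0,0,0,0,0,0,0,0,0,0,0,0,0,0,0,0,0,0,0,0]' | g; done
python3 - <<'E'
from h import *
im=ctrl.capture("wrist"); cv2.imwrite("pics/w29.png",im[:,:,::-1])
im=ctrl.capture("scene"); cv2.imwrite("pics/s29.png",cv2.resize(im[130:280,290:450,::-1],None,fx=4,fy=4,interpolation=cv2.INTER_CUBIC))
s=ctrl.sense();print(s['force'],s['eef_pos'],s['time_s'])
E
```

```text
eef_pos: [491.3, -409.2, 116.8] force: [0.4, -0.0, 0.8] grip_width: -0.001 
eef_pos: [490.3, -406.8, 111.9] force: [-0.2, -0.0, -0.2] grip_width: 0.004 
[ 0.5109839   0.39074175 -0.19710901] [ 490.31470629 -406.81011384  112.00807266] 26.9833
```

View pics/w29.png

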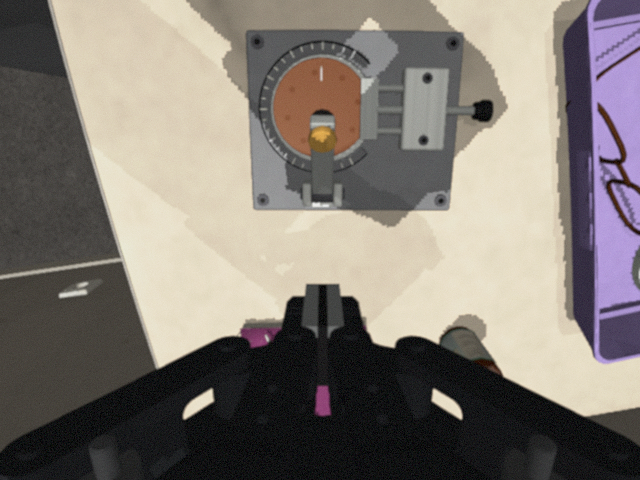

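View pics/s29.png

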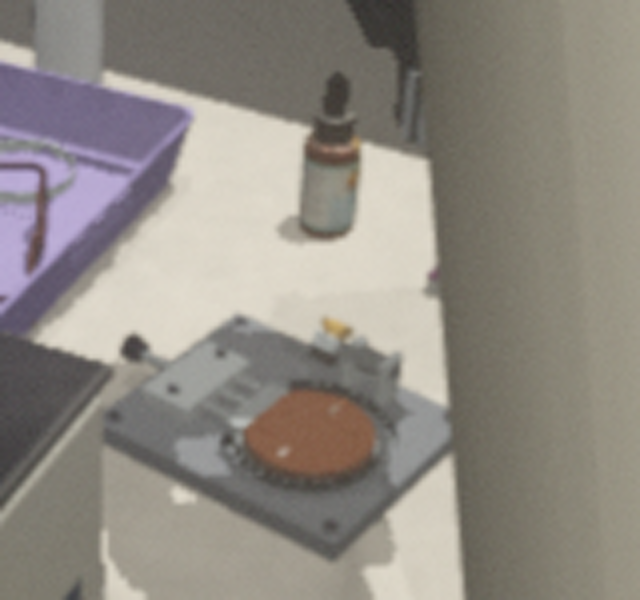

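Arm still sinking by itself; waiting more.

```bash
g(){ egrep 'eef_pos|force|grip' | tr '\n' ' '; echo; }
python3 -m inch '[0,0,0,0,0,0,0,0,0,0,0,0,0,0,0,0,0,0,0,0,0,0,0,0,0,0,0,0,0,0,0,0,0,0,0,0,0,0,0,0,0,0,0,0,0,0,0,0]' | g
python3 -m inch '[0,0,0,0,0,0,0,0,0,0,0,0,0,0,0,0,0,0,0,0,0,0,0,0,0,0,0,0,0,0,0,0,0,0,0,0,0,0,0,0,0,0,0,0,0,0,0,0]' | g
python3 -m inch '[0,0,0,0,0,0,0,0,0,0,0,0,0,0,0,0,0,0,0,0,0,0,0,0,0,0,0,0,0,0,0,0,0,0,0,0,0,0,0,0,0,0,0,0,0,0,0,0]' | g
python3 - <<'E'
from h import *
im=ctrl.capture("wrist"); cv2.imwrite("pics/w30.png",im[0:240,200:500,::-1].repeat(2,0).repeat(2,1))
im=ctrl.capture("scene"); cv2.imwrite("pics/s30.png",cv2.resize(im[180:280,290:420,::-1],None,fx=5,fy=5,interpolation=cv2.INTER_CUBIC))
s=ctrl.sense();print(s['force'],s['eef_pos'],s['time_s'])
E
```

```text
eef_pos: [490.3, -406.8, 112.0] force: [-0.1, -0.4, 0.3] grip_width: 0.004 
eef_pos: [490.3, -406.8, 112.0] force: [0.8, -0.3, 0.4] grip_width: -0.002 
eef_pos: [490.3, -406.8, 112.0] force: [-0.5, -0.8, -0.8] grip_width: -0.002 
[-0.81881411 -0.52521914  0.0500377 ] [ 490.32129808 -406.80803775  112.02650441] 29.0833
```

View pics/w30.png

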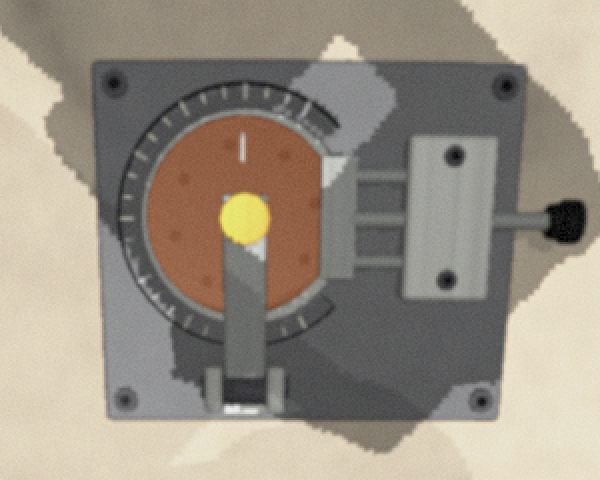

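View pics/s30.png

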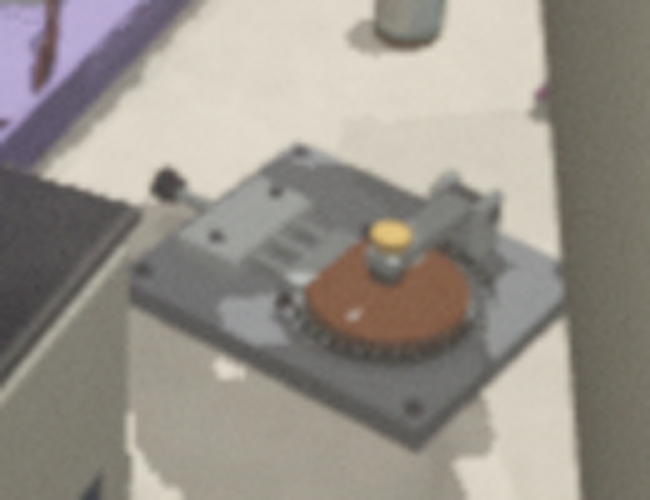

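```bash
g(){ egrep 'eef_pos|force|grip' | tr '\n' ' '; echo; }
for i in 1 2 3; do :; done
python3 -m inch '[0,-0.5,0,0,0,0,0,-1,0,0,0,0,0,-1,0,0,0,0,0,-1,0,0,0,0,0,-1,0,0,0,0,0,-1,0,0,0,0,0,-1,0,0,0,0,0,-1,0,0,0,0]' | g
python3 -m inch '[0,0,0,0,0,0,0,0,0,0,0,0,0,0,0,0,0,0,0,0,0,0,0,0,0,0,0,0,0,0,0,0,0,0,0,0,0,0,0,0,0,0,0,0,0,0,0,0]' | g
python3 -m inch '[0,0,0,0,0,0,0,0,0,0,0,0,0,0,0,0,0,0,0,0,0,0,0,0,0,0,0,0,0,0,0,0,0,0,0,0,0,0,0,0,0,0,0,0,0,0,0,0]' | g
python3 - <<'E'
from h import *
c=cal("wrist")
im=ctrl.capture("wrist"); cv2.imwrite("pics/w31.png",im[0:240,200:500,::-1].repeat(2,0).repeat(2,1))
im=ctrl.capture("scene"); cv2.imwrite("pics/s31.png",cv2.resize(im[180:280,290:420,::-1],None,fx=5,fy=5,interpolation=cv2.INTER_CUBIC))
a=cv2.imread("pics/s30.png").astype(int);b=cv2.imread("pics/s31.png").astype(int); print(abs(a-b)[200:300,340:450].mean(), abs(a-b)[330:430,200:310].mean())
im=ctrl.capture("top"); cv2.imwrite("pics/t31.png",im[:,:,::-1])
s=ctrl.sense();print(s['force'],s['eef_pos'],s['time_s'])
E
```

```text
eef_pos: [490.3, -406.8, 121.9] force: [0.0, 0.3, -0.4] grip_width: 0.001 
eef_pos: [490.3, -406.8, 122.1] force: [-0.1, -1.3, 0.5] grip_width: 0.001 
eef_pos: [490.3, -406.8, 122.0] force: [-0.8, -0.5, 0.6] grip_width: -0.0 
10.297575757575757 2.448090909090909
[ 0.00101532 -0.13341083  0.09295907] [ 490.307404   -406.82581805  122.01636986] 31.2333
```

View pics/w31.png

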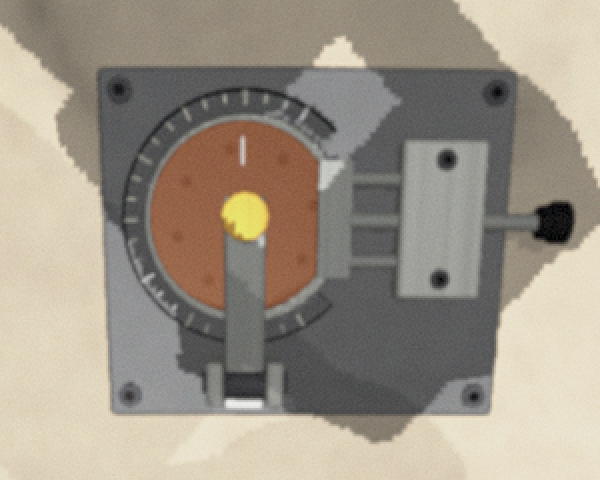

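View pics/s31.png

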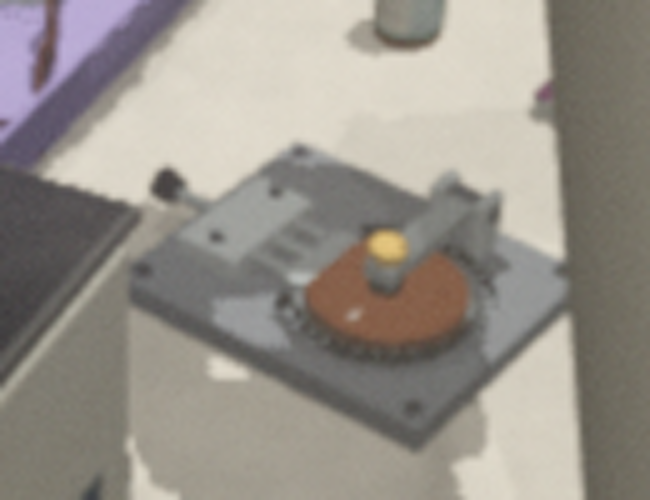

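View pics/t31.png

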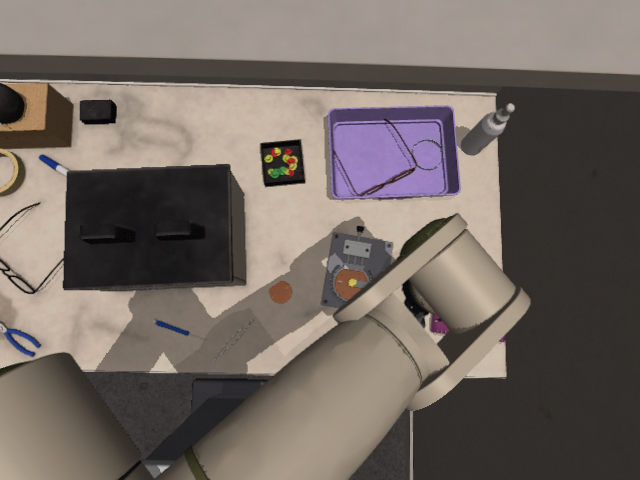

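```bash
g(){ egrep 'force' | tr '\n' ' '; echo; }
python3 -m inch '[0,0,0,0,0,0,0,0,0,0,0,0,0,0,0,0,0,0,0,0,0,0,0,0,0,0,0,0,0,0,0,0,0,0,0,0,0,0,0,0,0,0,0,0,0,0,0,0]' | g
python3 -m inch '[0,0,0,0,0,0,0,0,0,0,0,0,0,0,0,0,0,0,0,0,0,0,0,0,0,0,0,0,0,0,0,0,0,0,0,0,0,0,0,0,0,0,0,0,0,0,0,0]' | g
cat > d.py <<'E'
from h import *
import sys
n=sys.argv[1]
im=ctrl.capture("scene"); cv2.imwrite(f"pics/s{n}.png",cv2.resize(im[180:280,290:420,::-1],None,fx=5,fy=5,interpolation=cv2.INTER_CUBIC))
im=ctrl.capture("wrist"); cv2.imwrite(f"pics/wf{n}.png",im[:,:,::-1])
a=cv2.imread(f"pics/s{int(n)-1}.png").astype(int);b=cv2.imread(f"pics/s{n}.png").astype(int); print(abs(a-b)[200:300,340:450].mean(), abs(a-b)[330:430,200:310].mean(),ctrl.sense()['time_s'])
E
python3 d.py 32
python3 -m inch '[0,0,0,0,0,0,0,0,0,0,0,0,0,0,0,0,0,0,0,0,0,0,0,0,0,0,0,0,0,0,0,0,0,0,0,0,0,0,0,0,0,0,0,0,0,0,0,0]' | g
python3 -m inch '[0,0,0,0,0,0,0,0,0,0,0,0,0,0,0,0,0,0,0,0,0,0,0,0,0,0,0,0,0,0,0,0,0,0,0,0,0,0,0,0,0,0,0,0,0,0,0,0]' | g
python3 d.py 33
python3 -m inch '[0,0,0,0,0,0,0,0,0,0,0,0,0,0,0,0,0,0,0,0,0,0,0,0,0,0,0,0,0,0,0,0,0,0,0,0,0,0,0,0,0,0,0,0,0,0,0,0]' | g
python3 d.py 34
```

```text
force: [0.4, 0.0, -0.0] 
force: [-0.5, -1.1, -0.9] 
1.4544242424242424 1.296151515151515 32.6667
force: [0.2, -0.2, 0.1] 
force: [-0.8, 0.2, -0.3] 
1.481939393939394 1.2897878787878787 34.1
force: [-0.1, 0.0, 0.2] 
1.531090909090909 1.2402121212121213 34.8667
```

View pics/s34.png

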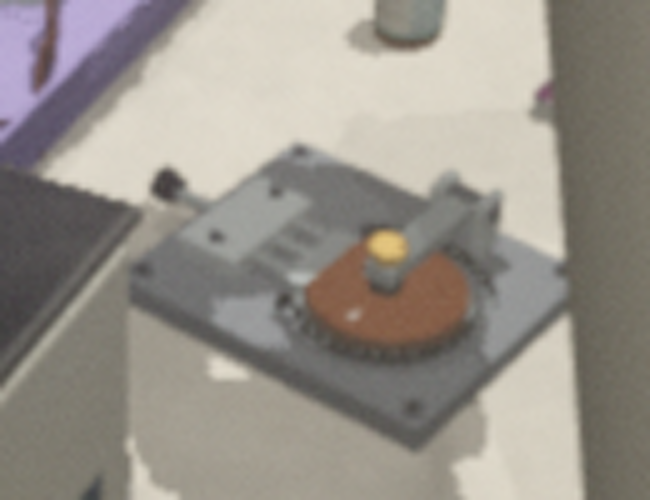

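View pics/wf34.png

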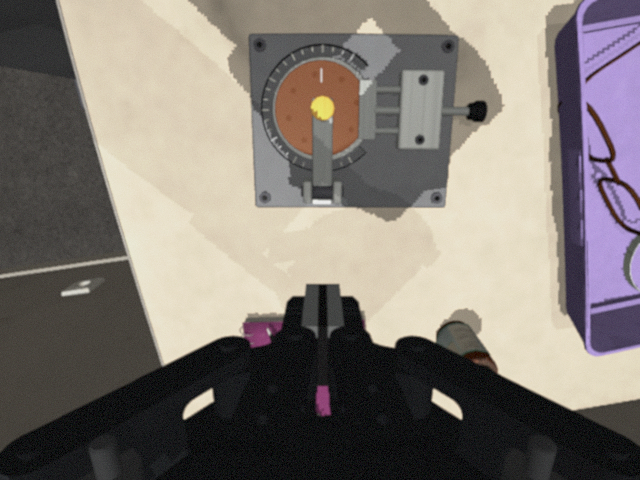

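Run:
```python
from rig import ctrl
print(ctrl.finish_job())
print(ctrl.sense()['time_s'])
```

```text
the job is handed in; nothing more can be done
None
the job is handed in; nothing more can be done
```

The lens is turned to its flat with the bar home against it, and the hold-down arm is down with its foot on the lens. I handed the job in at about 35 s.

**Turning the lens:** I pressed with both fingertips and turned it in two strokes at about 7–8 N. On the first touch-down the downward force briefly read 14.4 N (about 15.6 N with the sideways part), still under 18 N. The lens slipped once partway round, so I lifted and took a second grip. When I let go, the flat lay flush against the bar and the ink strokes were square to the plate.

**Hold-down arm:** I pushed it past upright with the shut fingers at about 3 N. It then sank by itself, and I had the gripper clear before it came down.

**Last checks:**
- **Arm:** the last three scene pictures showed no change, so it had settled. I judged its angle and the foot's contact only from the pictures.
- **Bar and lens:** the bar touches the flat. I read the lens at about 57 mm across the flat, where 59 mm was expected.
- **Other things:** in the top view the tweezers, screwdriver and tray had not visibly moved. The bottle showed no movement in the scene and wrist views.
- **Robot:** it read no contact force at the end.

**Disagreement:** the fingertips turned out to be roughly 38 mm behind the stated TCP. I therefore set the touch-down heights by force and pictures instead of the TCP reading.

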